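# Hang the parts cup on the carrier and lift the loaded carrier level

## Task

Hang the small steel parts cup by its stirrup handle on the double hook at the end of the tray carrier, and let go of it. Then take the carrier by the rubber grip on its top bar, lift it about 10 cm off the bench and finish while holding it there, steady and level: cup still on its hook with the small connector inside, can and eyepiece still upright in the tray. Leave the other things on the bench alone.

Things in the scene. Friction and masses are not known exactly. Their poses are not given: they have to be found in the camera images.
- carrier: all sizes in mm: loose tray carrier, 0.55 kg empty: grey tray 110 (x) by 150 (y), walls 26 high, 3 thick; end posts 40 wide (x) at y +-77 to z 174, joined by a flat bar along y with a rubber grip; 181 high. Two-pronged hook on the outside of the +y post. Origin: centre of underside; z up, y along the bar to the hook, roughly to the robot's right (yaw 2.94 +-0.25).
- carrier_grip (a point): middle of the rubber grip on the carrier's bar, 168 above its underside. Grip: 16 thick (x), 80 long (y), 26 high (z 155 to 181), flat sides; the things in the tray below it reach z 55. A moderate grip (30 to 50 N) holds it with the cup hung; squeezing much harder makes it tremble.
- carrier_hook (a point): rest point of the cup's crossbar: between the prongs, level with their tops; carrier x 0, y 128, z 128. Prongs: round, 8 thick, at x +-12, from the post (face y 79, top z 144) dipping to z 128 (top; underside 120) for y 114 to 140, then up to tips at y 162, z 146. Open at the +y end: bring the loop over the tips from +y, cup rim below the prongs, move towards the post, lower.
- cup: loose steel cup, 0.1 kg filled: round, 56 across, 45 high, open top. Rigid stirrup handle: straps at x +-30 rise from the rim to a crossbar along x (64 long, 10 wide, z 104 to 112) with a black grip block on its middle. Loop under the crossbar: 58 wide (x), z 45 to 104, open along y. Origin: centre of underside; z up; half-turn symmetric. Stands left of the clear tote (145 high).
- cup_grip (a point): centre of the black grip block on top of the cup's handle, 128 above the cup's underside; block 20 (cup x) by 14 (cup y), z 112 to 142.
- cup_loop (a point): middle of the underside of the cup's crossbar, 104 above the cup's underside: this rests on the prongs when hung.
- lens_can: dark round can 39 across, 52 high, loose, standing in the tray; origin centre of its underside
- eyepiece: dark eyepiece 31 across, 43 high, loose, standing in the tray; origin centre of its underside
- connector: small coaxial connector 15 across, 31 long, loose inside the cup (it may topple there, but must stay in); origin centre of its foot
- tape_roll: bystander: flat roll of tape 84 across, 24 high, lying at the right behind the clear tote; origin centre of underside
- solvent: bystander: capped bottle 54 across, 150 high, standing at the right behind the clear tote; origin centre of underside
- driver: bystander: screwdriver 176 long, 23 thick, lying left of the carrier; origin at its middle, on the bench
- adapter: bystander: small flat connector adapter 47x34x13, near the bench's front edge between cup and carrier; origin centre of underside

How it is judged:
By the outcome, as a careful person would: the job done as asked, in the order asked, and still so for the second after the job is handed in, while the arm keeps its last pose, push and grip.
It also fails if it takes over 54 s, if anything falls off the work surface, if the arm or the gripper's body presses on something with over 40 N, if the wrist force passes 120 N, or if a joint passes its speed limit or range.

## Robot

A 6-joint arm with a two-finger parallel gripper is mounted at the origin on a cart in front of the work surface, level with it; the furniture and walls round the work are solid. World frame = base frame: x ahead of the robot, y to its left, z up, the work surface at z = 0. Lengths are in m, angles in degrees, forces in N, time in s.
With the tool pointing down it reaches from about 0.4 to 0.825 m from the base axis. Payload 7 kg.
Tool frame: the origin (TCP) lies at the very end of the fingers, on their centre line; the grasp point (between the pads) lies 19 mm behind it (r.hold_point_z is the distance from the TCP to the grasp point, in m); z points along the fingers, y is the direction in which the jaws open and shut (so a half turn about z gives the same grasp; the last joint's range is limited). The gripper opens to 88 mm and grips with 3 to 60 N. Pads are 19 mm wide; open, the fingers measure 130 mm over their backs; the gripper's body (78 mm by 193 mm) begins 47 mm behind the grasp point.
Start: joints at [-52.878, 20.546, 0.682, 0, -70.136, -16.507], TCP at [0.238, -0.632, 0.193] pointing down, gripper open.
Joint ranges: [-176.03, 176.03], [-82.01, 121.73], [-58.28, 71.71], [-173.87, 95.51], [-174.79, -0.11], [-173.66, 173.66]. Speed limits (degrees/s): [136.94, 136.94, 172.46, 180, 180, 180].

## Interface

Orientations are given as [roll, pitch, yaw] about the fixed x, y, z axes, in that order (R = Rz(yaw) Ry(pitch) Rx(roll)).
In Python, from plant import r gives the robot as it stands. The module is installed in compiled form; this text tells all that it offers.
- The arm moves only by the shell command python3 -m inch 'ROWS' [FORCE]. ROWS is text: rows parted by semicolons, each of 7 numbers parted by spaces: the shift along the tool's x, y, z in m, then the turn, a rotation vector about the tool's x, y, z in rad, then the opening, from 0 (shut) to 1 (fully open). In form: tx ty tz ax ay az jaw; .... A call has 1 to 20 rows; each row shifts and turns the commanded pose from where the row before left it, along the tool's axes as they then stand; what a row does not reach is not made up. A row lasts 1/12 s, in which the tool goes at most 41.7 mm and 7.16 degrees, less where a joint would pass 70% of its speed; a pose out of reach is approached as far as the arm can. A call with a gripper value outside its range is refused whole. The fingers move at their own pace and stop on an object; FORCE is the grip in N (left out, the last holds). Time passes only in rows, so rows that do not move let the fingers close. It gives the time, the measured TCP pose, the force and the opening at its end, in the units of the state.
- r.get_state(): the state, without advancing time (a new reading comes with each control period).
- r.capture(name): name is "side" or "top"; returns the picture (400x640x3 uint8, red, green, blue); there is no depth.
- r.camera_params(name): a dict with "vfov" (degrees; the focal length in pixels is half the picture's height over the tangent of half this angle, whatever the lens; pixels are square), "cx", "cy" (the principal point, pixels), "distortion" ([k1, k2, p1, p2, k3] as OpenCV has them; the pictures are not rectified), "R" (3x3) and "t" (3): a world point X has camera coordinates R X + t. Camera axes: x right, y down, z forward; pixel columns grow to the right and rows downward; lengths in m; the calibration is good to about 2 mm. A picture is of the moment at which its call begins. camera_params takes no time and is no camera call.
- r.close_job(): hands the job in, once; it reports no verdict.
Trained networks look in the newest picture that a camera, given by its name, has taken for a name from the list of things; names that differ only in an ending like _2 or _b are one class to them, and where a whole thing is asked for, a point or a joint stands for the part that bears it (a point fixed in the world has none). Each returns a list of dicts, best first, with "p" (0 to 1); they miss things now and then, are a little off and sometimes report something else, mostly with a low value. They report only what shows in the picture. A call takes as long as a camera call.
- r.recognise(target, camera): "xy" ([column, row] in pixels, amid what is visible of it).
The state is a dict: "time_s": time; "joints": joint angles; "qd": joint speeds; "joint_torque": joint torques, N m; "tcp_pos": TCP position; "eef_rot": TCP orientation; "contact_force": force on the tool from outside, world axes, zero at the start; "moment": the same for the moment, N m; "gripper_width": finger opening in m.
Only numpy, scipy, OpenCV 4.12 (cv2) and the standard library are available. Lean on these libraries where they do the work, as an engineer would, in place of code of your own. Each camera call takes 0.05 s, during which the arm holds its last target.

## Working session

There is one attempt and no reset: what is moved stays moved. The work goes in short steps, Python scripts to look and compute and a shell command to move; the robot and the scene stay as the last step left them, time stands still between calls to the robot, and variables do not carry over. Pictures are saved under pics/ and viewed, and the job is handed in when it is done.

```bash
mkdir -p pics; ls
python3 - <<'E'
from plant import r
import cv2
s=r.get_state(); print(s)
for n in("side","top"):
    cv2.imwrite(f"pics/{n}0.png",r.capture(n)[:,:,::-1]); p=r.camera_params(n); print(n,p)
    for t in("cup","cup_grip","carrier_grip","carrier_hook","lens_can","eyepiece","cup_loop","adapter","driver","connector"):
        print(t,[(x['xy'],round(x['p'],2)) for x in r.recognise(t,n)[:2]])
print(r.get_state()['time_s'])
E
```

```text
pics
{'time_s': 0.0, 'joints': array([-5.28794181e+01,  2.05879723e+01,  6.36039566e-01, -2.19520578e-02,
       -7.01358918e+01, -1.65077922e+01]), 'qd': array([-0.07548855, -0.09635414, -0.04415265, -0.01056677,  0.01626775,
       -0.01121034]), 'joint_torque': array([-2.57476012e-05, -5.82713449e+01,  2.93054062e+01,  6.99748322e+00,
        6.92470014e-03, -2.23899474e-04]), 'tcp_pos': array([ 0.23744416, -0.63129331,  0.19257326]), 'eef_rot': array([ 1.79909931e+02, -5.17139910e-03, -1.59394681e+02]), 'contact_force': array([-0.07333376, -1.00001975,  0.9321068 ]), 'moment': array([-0.01541595, -0.01327077, -0.01071524]), 'gripper_width': 0.08745175827563352}
side {'vfov': 43.76247223203458, 'cx': 315.602270398369, 'cy': 201.55879098348467, 'distortion': array([-0.02010063,  0.        ,  0.        ,  0.        ,  0.        ]), 'R': array([[-9.94298232e-01, -1.06635008e-01,  7.78747946e-06],
       [-6.90986995e-02,  6.44242304e-01, -7.61693655e-01],
       [ 8.12181918e-02, -7.57351193e-01, -6.47937324e-01]]), 't': array([0.51641426, 0.0221408 , 1.62478805])}
cup [([311.2, 216.
[... 391 characters left out ...]
428638418835, 'cx': 322.26418439862647, 'cy': 200.88124280578936, 'distortion': array([-0.04906423,  0.        ,  0.        ,  0.        ,  0.        ]), 'R': array([[-0.09551312, -0.99541496, -0.00512837],
       [-0.96707571,  0.09401226, -0.23648736],
       [ 0.23588518, -0.01762812, -0.97162103]]), 't': array([0.22997263, 0.48578592, 1.78919671])}
cup [([329.3, 199.5], 0.6)]
cup_grip [([331.1, 202.7], 0.68)]
carrier_grip [([267.1, 205.0], 0.66)]
carrier_hook [([264.5, 205.3], 0.65)]
lens_can [([255.7, 201.6], 0.41)]
eyepiece [([271.8, 213.1], 0.61), ([263.1, 204.1], 0.55)]
cup_loop [([328.2, 196.0], 0.72)]
adapter [([326.7, 235.4], 0.45)]
driver [([219.4, 223.7], 0.47)]
connector []
1.1
```

Run:
```python
import cv2
a=cv2.imread("pics/side0.png");cv2.imwrite("pics/s0c.png",cv2.resize(a[160:400,200:440],None,fx=2.5,fy=2.5,interpolation=cv2.INTER_CUBIC))
a=cv2.imread("pics/top0.png");cv2.imwrite("pics/t0c.png",cv2.resize(a[130:290,180:393],None,fx=3.75,fy=3.75,interpolation=cv2.INTER_CUBIC))
```

```text
(no output)
```

View pics/s0c.png

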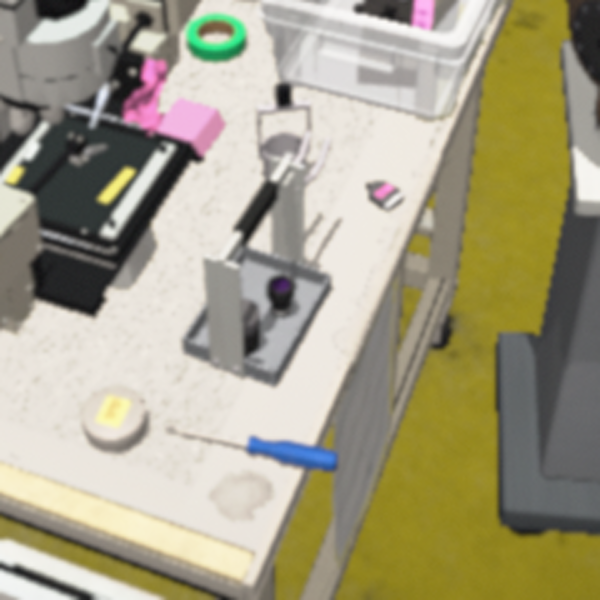

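View pics/t0c.png

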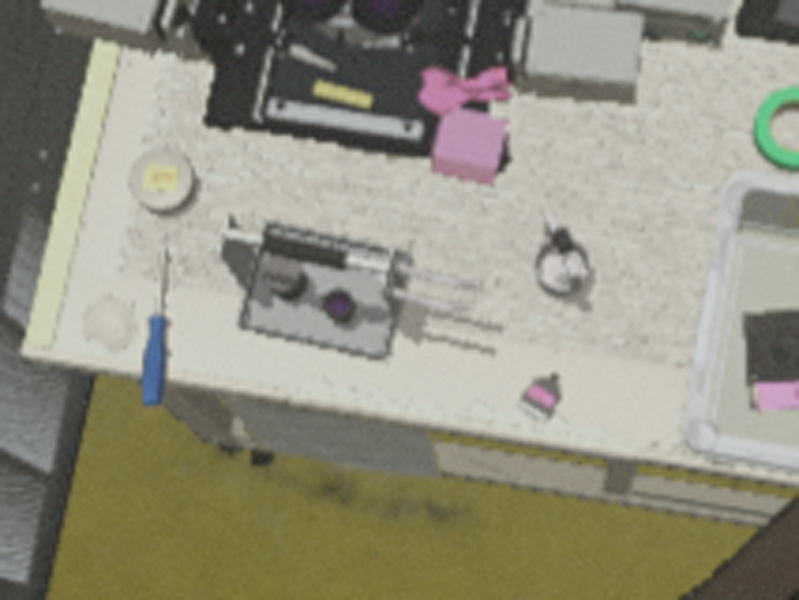

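View pics/side0.png

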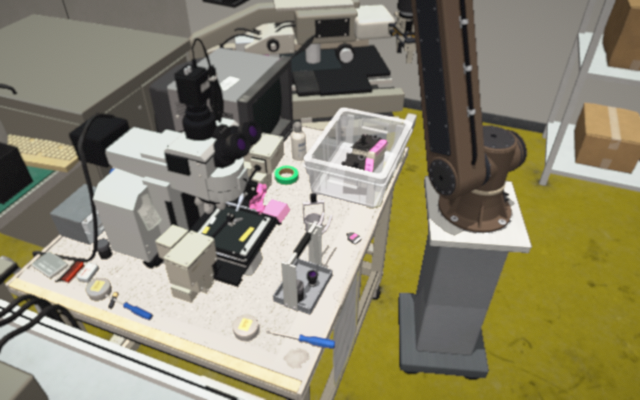

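View pics/top0.png

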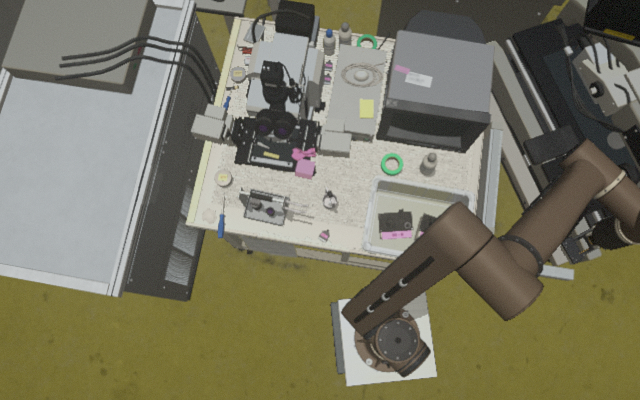

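```bash
cat > h.py <<'E'
import numpy as np, cv2
from plant import r
from scipy.optimize import least_squares
P={n:r.camera_params(n) for n in("side","top")}
def K(n):
    p=P[n]; f=200/np.tan(np.radians(p['vfov']/2)); return np.array([[f,0,p['cx']],[0,f,p['cy']],[0,0,1.]])
def proj(X,n):
    p=P[n]; o,_=cv2.projectPoints(np.atleast_2d(X).astype(float),cv2.Rodrigues(p['R'])[0],np.array(p['t']),K(n),p['distortion']); return o[:,0]
def tri(a,b): # side px, top px
    f=lambda X:np.r_[proj(X,'side')[0]-a,proj(X,'top')[0]-b]
    s=least_squares(f,[.5,0,.1]); return s.x,s.fun
def onz(px,n,z):
    s=least_squares(lambda q:proj([q[0],q[1],z],n)[0]-px,[.5,0]); return s.x
def crop(src,out,x,y,w,h,s):
    a=cv2.imread(src)[y:y+h,x:x+w]; a=cv2.resize(a,None,fx=s,fy=s,interpolation=cv2.INTER_NEAREST)
    for i in range(0,w,10): cv2.putText(a,str(x+i),(i*s,10),0,.35,(0,0,255),1); cv2.line(a,(i*s,0),(i*s,h*s),(0,0,255) if 0 else (200,160,90),1)
    for i in range(0,h,10): cv2.putText(a,str(y+i),(0,i*s+10),0,.35,(0,0,255),1); cv2.line(a,(0,i*s),(w*s,i*s),(200,160,90),1)
    cv2.imwrite(out,a)
E
python3 - <<'E'
from h import *
crop("pics/side0.png","pics/s1.png",270,185,70,55,10)
crop("pics/side0.png","pics/s2.png",270,225,70,90,6)
crop("pics/top0.png","pics/t1.png",235,185,110,50,7)
print(tri([313.6,198],[329.5,194.5]))
for t,a,b in(("cupgrip",[313.6,198.5],[329.7,193.8]),("carrgrip",[302,244],[261,197])): print(t,tri(a,b))
E
```

```text
(array([0.50882135, 0.15599518, 0.12870268]), array([-0.08526417, -0.0288982 , -0.00078673,  0.10760161]))
cupgrip (array([0.51007448, 0.15515568, 0.12647685]), array([-0.4748046 , -0.16097684, -0.00419512,  0.59915547]))
carrgrip (array([0.51185731, 0.39184291, 0.17333764]), array([ 0.01596281,  0.0053829 ,  0.00027299, -0.0228497 ]))
```

View pics/s1.png

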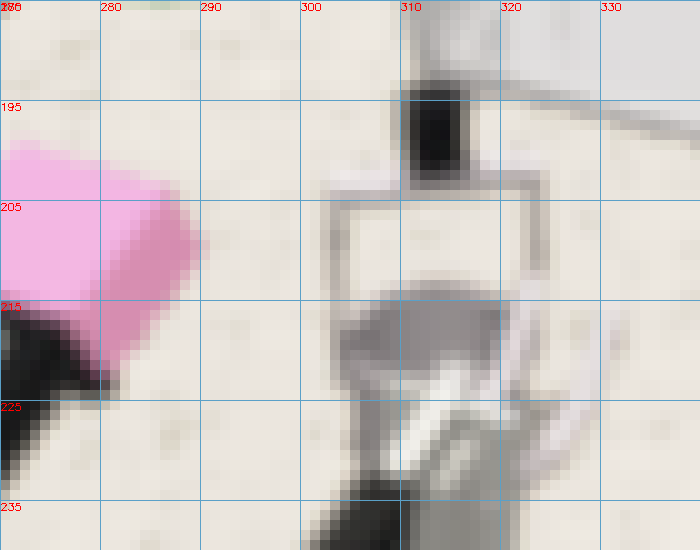

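View pics/s2.png

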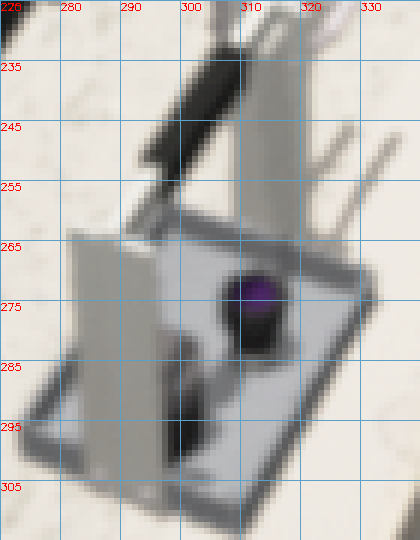

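View pics/t1.png

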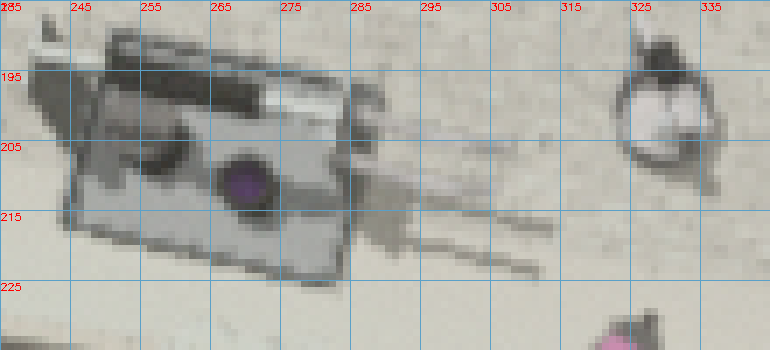

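```bash
cat > fit.py <<'E'
from h import *
def T(q,L): c,s=np.cos(q[2]),np.sin(q[2]); L=np.atleast_2d(L)/1000; return np.c_[q[0]+c*L[:,0]-s*L[:,1],q[1]+s*L[:,0]+c*L[:,1],L[:,2]]
obs=[("side",(55,75,26),(332,268)),("side",(55,-75,0),(310,314)),("side",(-55,-75,0),(273,301)),
("side",(-20,-79,174),(281.5,263.5)),("side",(20,-79,174),(296.5,266.5)),("side",(12,162,144),(331,217)),("side",(-12,162,144),(323,213)),
("top",(-55,-75,26),(250.5,189.5)),("top",(55,-75,26),(244,217)),("top",(55,75,26),(283,225.5)),("top",(-55,75,26),(285,196.5)),
("side",(8,40,155),(311,236)),("top",(-8,-40,181),(250.5,192)),("top",(8,40,181),(272,202)),("top",(8,-40,181),(250,196.5))]
def res(q): return np.concatenate([proj(T(q,l),n)[0]+.5-np.array(p) for n,l,p in obs])
if __name__=="__main__":
    s=least_squares(res,[.51,.39,2.94],loss='soft_l1'); print(s.x)
    for o,e in zip(obs,res(s.x).reshape(-1,2)): print(o,e.round(1))
    cup=[("side",(0,0,142),(313.8,193.5)),("top",(0,0,142),(329.5,191.5)),("side",(0,0,112),(313.8,203)),("side",(-32,0,112),(302.5,203.5)),("side",(32,0,112),(324.5,202)),("top",(0,-28,0),(329,209.5))]
    def rc(q): return np.concatenate([proj(T(q,l),n)[0]+.5-np.array(p) for n,l,p in cup if n!='top' or l[2]>0])
    c=least_squares(rc,[.51,.155,3.0],loss='soft_l1'); print(c.x,rc(c.x).reshape(-1,2).round(1))
    for n in("side","top"):
        a=cv2.imread(f"pics/{n}0.png");S=6
        x0,y0,w,h=(265,185,75,135) if n=="side" else (235,180,110,55)
        if n=="side":S=4
        a=cv2.resize(a[y0:y0+h,x0:x0+w],None,fx=S,fy=S,interpolation=cv2.INTER_CUBIC)
        def ln(q,pts,col):
            p=((proj(T(q,pts),n)+.5-[x0,y0])*S).astype(int); cv2.polylines(a,[p],False,col,1)
        q=s.x
        for z in(0,26): ln(q,[(55,75,z),(55,-75,z),(-55,-75,z),(-55,75,z),(55,75,z)],(0,0,255))
        for x in(8,-8): ln(q,[(x,-40,155),(x,-40,181),(x,40,181),(x,40,155),(x,-40,155)],(0,255,0))
        for y in(79,-79): ln(q,[(20,y,0),(20,y,174),(-20,y,174),(-20,y,0)],(255,0,0))
        for x in(12,-12): ln(q,[(x,79,140),(x,114,124),(x,140,124),(x,162,142)],(255,0,255))
        q=c.x
        ln(q,[(-30,0,45),(-30,0,108),(30,0,108),(30,0,45)],(0,0,255)); ln(q,[(-10,0,112),(-10,0,142),(10,0,142),(10,0,112)],(0,255,0))
        ln(q,[(28*np.cos(t),28*np.sin(t),45) for t in np.linspace(0,6.3,30)],(255,0,0));ln(q,[(28*np.cos(t),28*np.sin(t),0) for t in np.linspace(0,6.3,30)],(255,0,0))
        cv2.imwrite(f"pics/fit_{n}.png",a)
E
python3 fit.py
```

```text
[0.51269318 0.38988475 2.83779619]
('side', (55, 75, 26), (332, 268)) [0.4 1.3]
('side', (55, -75, 0), (310, 314)) [0.6 1.4]
('side', (-55, -75, 0), (273, 301)) [0.2 1. ]
('side', (-20, -79, 174), (281.5, 263.5)) [-0.3 -0.9]
('side', (20, -79, 174), (296.5, 266.5)) [-0.4  1. ]
('side', (12, 162, 144), (331, 217)) [-0.3 -2.4]
('side', (-12, 162, 144), (323, 213)) [-0.2 -0.6]
('top', (-55, -75, 26), (250.5, 189.5)) [ 0.3 -0.6]
('top', (55, -75, 26), (244, 217)) [-0.3  0. ]
('top', (55, 75, 26), (283, 225.5)) [ 0.2 -0.2]
('top', (-55, 75, 26), (285, 196.5)) [4.9 0.4]
('side', (8, 40, 155), (311, 236)) [0.6 3.8]
('top', (-8, -40, 181), (250.5, 192)) [0.5 0.1]
('top', (8, 40, 181), (272, 202)) [ 0.6 -0.8]
('top', (8, -40, 181), (250, 196.5)) [-0.1  0. ]
[0.51057849 0.1557273  3.35017208] [[-0.4  1.4]
 [ 0.6  2.2]
 [-0.3 -0.3]
 [ 0.2 -0.1]
 [-0.3 -0. ]]
```

View pics/fit_side.png

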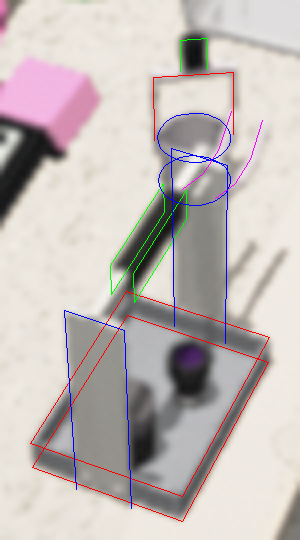

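View pics/fit_top.png

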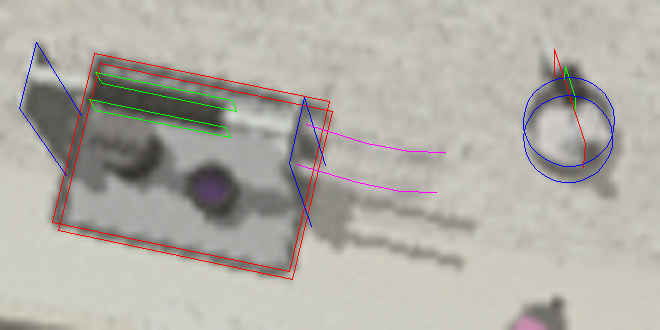

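```bash
cat > edge.py <<'E'
from h import *
from fit import T
from scipy.ndimage import map_coordinates, gaussian_filter
def G(f): return gaussian_filter(cv2.imread(f).astype(float),(0.6,0.6,0))
CE=[("top",(-55,-70,26),(-55,20,26)),("top",(55,-75,26),(55,75,26)),("top",(55,75,26),(30,75,26)),("top",(55,-75,26),(30,-75,26)),
("top",(-8,-40,181),(-8,40,181)),("top",(8,-40,181),(8,40,181)),("top",(-8,40,181),(8,40,181)),("top",(-8,-40,181),(8,-40,181)),
("side",(55,-75,0),(55,75,0)),("side",(55,-75,0),(25,-75,0)),("side",(-25,-75,0),(-55,-75,0)),("side",(55,75,26),(25,75,26)),("side",(55,-70,26),(55,75,26)),
("side",(-20,-79,60),(-20,-79,174)),("side",(20,-79,40),(20,-79,174)),("side",(20,-79,174),(-20,-79,174)),("side",(20,79,60),(20,79,120)),("side",(20,75,60),(20,75,120)),
("side",(8,-40,155),(8,38,155)),("side",(-8,-38,181),(-8,40,181)),("side",(-8,-40,181),(8,-40,181))]
UE=[("side",(-32,0,60),(-32,0,110)),("side",(32,0,85),(32,0,110)),("side",(-30,0,112),(-12,0,112)),("side",(30,0,112),(12,0,112)),
("side",(-10,0,116),(-10,0,140)),("side",(10,0,116),(10,0,140)),("side",(-10,-7,142),(10,-7,142)),("side",(-25,0,104),(25,0,104)),
("top",(-10,-7,142),(-10,7,142)),("top",(-10,-7,120),(-10,-7,142)),("top",(-10,7,120),(-10,7,142))]
ang=[(28*np.cos(a),28*np.sin(a)) for a in np.linspace(0,2*np.pi,17)]
UE+=[("top",(*ang[i],45),(*ang[i+1],45)) for i in range(16)]
def refine(E,q0,I,rng=2.5,it=12,offs=True,verb=True):
    q=np.array(list(q0)+[0]*4,float)
    for k in range(it):
        rg=max(1.2,rng*(1-k/it)); A=[];B=[];W=[];names=[]
        for ei,(n,a,b) in enumerate(E):
            L=np.linspace(a,b,14)
            f=lambda q:proj(T(q[:3],L),n)+(q[3:5] if n=="side" else q[5:7])
            p=f(q); d=p[-1]-p[0]; d/=np.linalg.norm(d); nn=np.array([-d[1],d[0]])
            s=np.arange(-rg,rg+.01,.1)
            prof=np.stack([[map_coordinates(I[n][:,:,c],[p[:,1]+u*nn[1],p[:,0]+u*nn[0]],order=1) for u in s] for c in range(3)])
            g=np.abs(np.gradient(prof,axis=1)).sum(0)/.1  # s x pts
            g=gaussian_filter(g,(3,0)); 
            gm=g.mean(1)*np.exp(-.5*(s/ (rg))**2); j=gm.argmax(); u=s[j]
            J=np.array([((f(q+np.eye(7)[i]*1e-4)-p)@nn).mean()/1e-4 for i in range(7)])
            J1=np.array([((f(q+np.eye(7)[i]*1e-4)-p)@nn)/1e-4 for i in range(7)])
            w=min(gm[j],60)/60
            # use both ends
            for h in(0,-1): A.append(J1[:,h]);B.append(u);W.append(w/ (1+(u/.7)**2))
            names.append((n,a,b,round(u,2),round(gm[j],0)))
        A=np.array(A);B=np.array(B);W=np.array(W)
        pr=np.diag([0,0,0]+([1.,1,1,1] if offs else [1e6]*4)); 
        H=A.T@(A*W[:,None])*1+pr*2; g_=A.T@(B*W)-pr@q*2
        q=q+np.linalg.solve(H+1e-9*np.eye(7),g_)
    if verb:
        for x in names: print(*x)
    return q
def draw(q,c,files,tag):
    for n in("side","top"):
        a=cv2.imread(files[n]);S=4 if n=="side" else 6
        x0,y0,w,h=(265,180,75,140) if n=="side" else (235,180,110,55)
        a=cv2.resize(a[y0:y0+h,x0:x0+w],None,fx=S,fy=S,interpolation=cv2.INTER_CUBIC)
        for qq,E,col in((q,CE,(0,0,255)),(c,UE,(0,160,0))):
            o=np.array(qq[3:5] if n=="side" else qq[5:7])
            EE=E+([("x",(x,114,124),(x,140,124)) for x in(12,-12)]+[("x",(x,140,124),(x,162,142)) for x in(12,-12)] if E is CE else [])
            for m,u,v in EE:
                if m in(n,"x"):
                    p=((proj(T(qq[:3],[u,v]),n)+o+.5-[x0,y0])*S).astype(int); cv2.line(a,tuple(map(int,p[0])),tuple(map(int,p[1])),col,1)
        cv2.imwrite(f"pics/{tag}_{n}.png",a)
E
python3 - <<'E'
from edge import *
F={"side":"pics/side0.png","top":"pics/top0.png"}
I={n:G(f) for n,f in F.items()}
for s in ([.5127,.3899,2.838],[.512,.391,2.87],[.514,.393,2.82]):
    q=refine(CE,s,I,verb=False);print(q.round(4))
q=refine(CE,s,I);print(q.round(4))
c=refine(UE,[.5106,.1557,3.35],I);print(c.round(4)); print(refine(UE,[.5106,.1557,3.2],I,verb=False).round(4))
draw(q,c,F,"e0")
E
```

```text
[ 0.5115  0.3909  2.8255 -0.1445 -0.112  -0.0968  0.2106]
[ 0.5115  0.3909  2.8266 -0.138  -0.1212 -0.1033  0.2059]
[ 0.5115  0.3909  2.8251 -0.1414 -0.1175 -0.1059  0.2088]
top (-55, -70, 26) (-55, 20, 26) -0.3 90.0
top (55, -75, 26) (55, 75, 26) 0.4 90.0
top (55, 75, 26) (30, 75, 26) 0.6 74.0
top (55, -75, 26) (30, -75, 26) 0.0 111.0
top (-8, -40, 181) (-8, 40, 181) 0.0 78.0
top (8, -40, 181) (8, 40, 181) 0.2 98.0
top (-8, 40, 181) (8, 40, 181) 0.3 112.0
top (-8, -40, 181) (8, -40, 181) 0.2 121.0
side (55, -75, 0) (55, 75, 0) -0.1 140.0
side (55, -75, 0) (25, -75, 0) 0.4 112.0
side (-25, -75, 0) (-55, -75, 0) 0.3 108.0
side (55, 75, 26) (25, 75, 26) -0.4 75.0
side (55, -70, 26) (55, 75, 26) -0.2 84.0
side (-20, -79, 60) (-20, -79, 174) 0.0 60.0
side (20, -79, 40) (20, -79, 174) 0.1 54.0
side (20, -79, 174) (-20, -79, 174) -0.2 62.0
side (20, 79, 60) (20, 79, 120) -0.2 73.0
side (20, 75, 60) (20, 75, 120) 0.2 72.0
side (8, -40, 155) (8, 38, 155) -0.7 102.0
side (-8, -38, 181) (-8, 40, 181) 0.3 150.0
side (-8, -40, 181) (8, -40, 181) 0.1 104.0
[ 0.5115  0.3909  2.8251 -0.1414 -0.1175
[... 2239 characters left out ...]
p.float64(-5.143516556418883e-15), np.float64(-28.0), 45) (np.float64(10.71513610622252), np.float64(-25.868626910316024), 45) -0.3 34.0
top (np.float64(10.71513610622252), np.float64(-25.868626910316024), 45) (np.float64(19.798989873223327), np.float64(-19.798989873223334), 45) -0.3 91.0
top (np.float64(19.798989873223327), np.float64(-19.798989873223334), 45) (np.float64(25.868626910316024), np.float64(-10.71513610622253), 45) -0.2 97.0
top (np.float64(25.868626910316024), np.float64(-10.71513610622253), 45) (np.float64(28.0), np.float64(-6.858022075225178e-15), 45) -0.1 49.0
[ 0.5104  0.1538  3.3244  0.0243 -0.0153 -0.0234 -0.0212]
[ 0.5106  0.1539  3.258   0.0531 -0.2147 -0.1884 -0.0278]
```

```bash
sleep 1
```

```text
(no output)
```

View pics/e0_side.png

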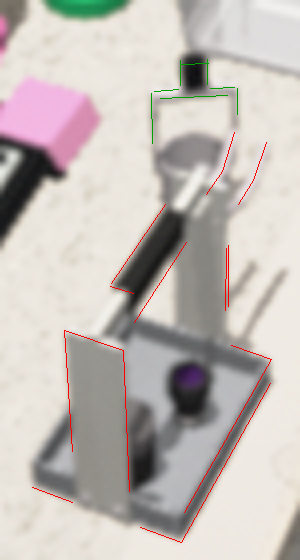

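View pics/e0_top.png

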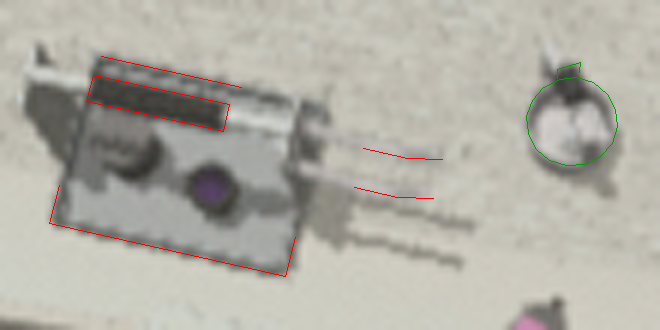

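```bash
cat > plan.py <<'E'
from h import *
from scipy.spatial.transform import Rotation as Ro
import sys
def go(pos,yaw,cur=None):
    s=r.get_state(); p,e=(s['tcp_pos'],s['eef_rot']) if cur is None else cur
    R=Ro.from_euler('xyz',e,degrees=True); Rt=Ro.from_euler('xyz',[180,0,yaw],degrees=True)
    rv=(R.inv()*Rt).as_rotvec(); 
    print('t',round(s['time_s'],2),'tcp',p.round(4),'rot',e.round(2),'w',round(s['gripper_width'],4),'F',s['contact_force'].round(1),'M',s['moment'].round(2))
    d=np.array(pos)-p
    print('rotvec',rv.round(4),'shift before rot',R.inv().apply(d).round(4),'after rot',Rt.inv().apply(d).round(4),'world',d.round(4))
E
python3 - <<'E'
from plan import *
go([.5105,.154,.23],188.6)
print("eyepiece tube ends",tri([250,132],[281,129]),tri([228,142],[265,129]))
print("pinkbox",tri([277,202],[299,161]))
for n in("side","top"): print(n,onz([282,213] if n=="side" else [297,176],n,0.05))
E
```

```text
t 1.1 tcp [ 0.2376 -0.6318  0.1935] rot [-180.      0.   -159.39] w 0.088 F [ 0.4  0.9 -0.4] M [-0.03  0.01 -0.01]
rotvec [-0.      0.      0.2096] shift before rot [-0.532   0.6394 -0.0365] after rot [-0.3873  0.7361 -0.0365] world [0.2729 0.7858 0.0365]
eyepiece tube ends (array([0.64530269, 0.29083385, 0.4329665 ]), array([-0.47780722, -0.18037316,  0.06275698,  0.64713258])) (array([0.67474551, 0.33972378, 0.42959188]), array([ 4.65217449,  1.78025745, -0.73249332, -6.53367849]))
pinkbox (array([0.60726717, 0.25168365, 0.18934041]), array([-3.19295608, -1.13447388,  0.16306999,  4.26880329]))
side [0.60786297 0.14459374]
top [0.61146232 0.26628987]
```

```bash
python3 -m inch '0 0 -0.018 0 0 0.105 0.8; 0 0 -0.018 0 0 0.105 0.8; -0.0176 0.0335 0 0 0 0 0.7; -0.0176 0.0335 0 0 0 0 0.7; -0.0176 0.0335 0 0 0 0 0.7; -0.0176 0.0335 0 0 0 0 0.7; -0.0176 0.0335 0 0 0 0 0.7; -0.0176 0.0335 0 0 0 0 0.7; -0.0176 0.0335 0 0 0 0 0.7; -0.0176 0.0335 0 0 0 0 0.7; -0.0176 0.0335 0 0 0 0 0.7; -0.0176 0.0335 0 0 0 0 0.7; -0.0176 0.0335 0 0 0 0 0.7' 40 && python3 -c "
from plan import *; go([.5105,.154,.23],188.6)"
```

```text
time_s: 2.18
tcp_pos: [0.3743, -0.2368, 0.2299]
eef_rot: [-180.0, 0.1, -171.4]
contact_force: [1.0, 0.5, 0.2]
gripper_width: 0.0612
t 2.18 tcp [ 0.3743 -0.2368  0.2299] rot [-1.7998e+02  7.0000e-02 -1.7143e+02] w 0.0612 F [1.  0.5 0.2] M [ 0.01 -0.15  0.02]
rotvec [-0.0003  0.0012 -0.0005] shift before rot [-0.1929  0.3662 -0.    ] after rot [-1.931e-01  3.661e-01 -1.000e-04] world [1.362e-01 3.908e-01 1.000e-04]
```

```bash
python3 -m inch '-0.0161 0.0306 0 0 0 0 0.55; -0.0161 0.0306 0 0 0 0 0.55; -0.0161 0.0306 0 0 0 0 0.55; -0.0161 0.0306 0 0 0 0 0.55; -0.0161 0.0306 0 0 0 0 0.55; -0.0161 0.0306 0 0 0 0 0.55; -0.0161 0.0306 0 0 0 0 0.55; -0.0161 0.0306 0 0 0 0 0.55; -0.0161 0.0306 0 0 0 0 0.55; -0.0161 0.0306 0 0 0 0 0.55; -0.0161 0.0306 0 0 0 0 0.55; -0.0161 0.0306 0 0 0 0 0.55; 0 0 0 0 0 0 0.55; 0 0 0 0 0 0 0.55'
python3 - <<'E'
from plan import *
go([.5105,.154,.115],188.6)
for n in("side","top"): cv2.imwrite(f"pics/{n}1.png",r.capture(n)[:,:,::-1])
crop("pics/side1.png","pics/s1b.png",275,150,75,70,8)
crop("pics/top1.png","pics/t1b.png",280,160,90,60,8)
print(proj([.5105,.154,.23],'side'),proj([.5105,.154,.23],'top'))
E
```

```text
time_s: 3.35
tcp_pos: [0.5105, 0.1549, 0.2288]
eef_rot: [-180.0, -0.1, -171.3]
contact_force: [0.4, -0.3, 0.7]
gripper_width: 0.0483
t 3.35 tcp [0.5105 0.1549 0.2288] rot [-1.7997e+02 -5.0000e-02 -1.7129e+02] w 0.0483 F [ 0.4 -0.3  0.7] M [-0.1  -0.02 -0.03]
rotvec [-0.0005 -0.001   0.0019] shift before rot [ 0.     -0.0009  0.1138] after rot [ 1.000e-04 -9.000e-04  1.138e-01] world [ 0.     -0.0009 -0.1138]
[[312.90206105 169.87781989]] [[330.31328753 186.48650819]]
```

View pics/s1b.png

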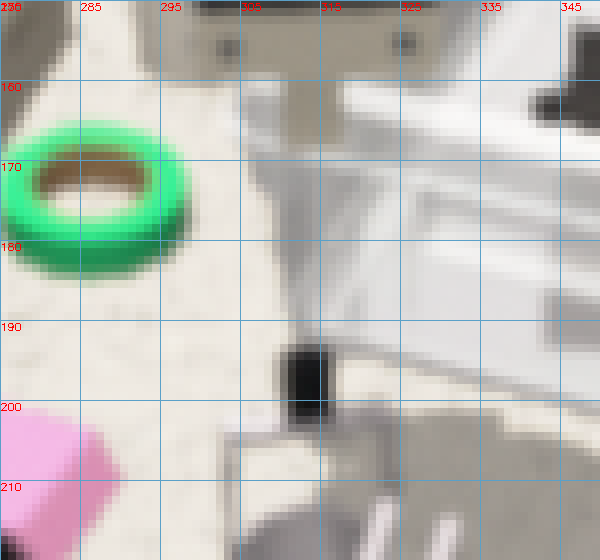

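View pics/t1b.png

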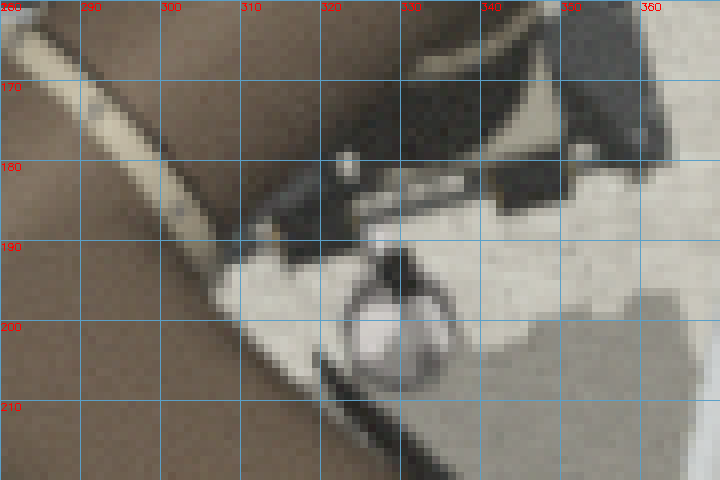

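```bash
python3 -m inch '0 -0.0005 0.014 0 0 0 0.55; 0 -0.0004 0.02 0 0 0 0.55; 0 0 0.02 0 0 0 0.55; 0 0 0.02 0 0 0 0.55; 0 0 0.02 0 0 0 0.55; 0 0 0.012 0 0 0 0.55; 0 0 0.007 0 0 0 0.55; 0 0 0 0 0 0 0.55; 0 0 0 0 0 0 0.3; 0 0 0 0 0 0 0.2; 0 0 0 0 0 0 0.1;0 0 0 0 0 0 0;0 0 0 0 0 0 0;0 0 0 0 0 0 0;0 0 0 0 0 0 0;0 0 0 0 0 0 0' 35
python3 - <<'E'
from plan import *
go([.454,.215,.115],161.9)
E
```

```text
time_s: 4.78
tcp_pos: [0.5104, 0.1526, 0.1165]
eef_rot: [180.0, 0.0, -171.4]
contact_force: [-0.2, -0.4, 0.3]
gripper_width: 0.0023
t 4.78 tcp [0.5104 0.1526 0.1165] rot [ 180.      0.   -171.41] w 0.0023 F [-0.2 -0.4  0.3] M [0.05 0.02 0.01]
rotvec [ 1.000e-04 -0.000e+00  4.657e-01] shift before rot [0.0465 0.0701 0.0015] after rot [0.073  0.0418 0.0015] world [-0.0564  0.0624 -0.0015]
```

Run:
```python
from plan import *
for n in("side","top"): cv2.imwrite(f"pics/{n}2.png",r.capture(n)[:,:,::-1])
crop("pics/side2.png","pics/s2b.png",280,170,60,60,10)
crop("pics/top2.png","pics/t2b.png",290,170,80,60,8)
```

```text
(no output)
```

View pics/s2b.png

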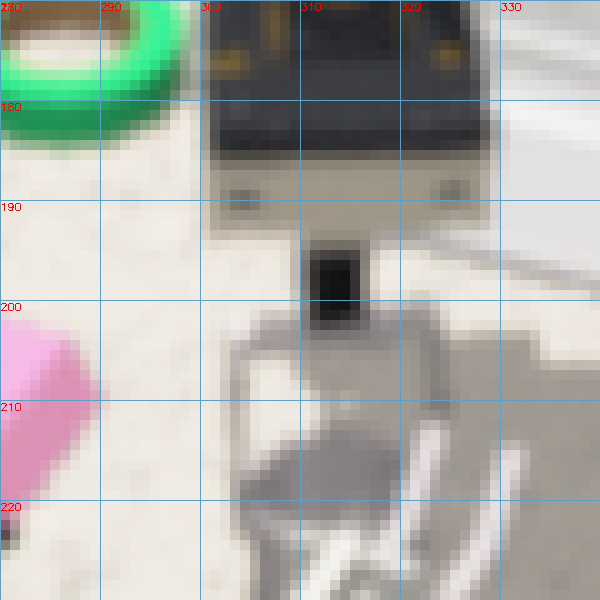

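View pics/t2b.png

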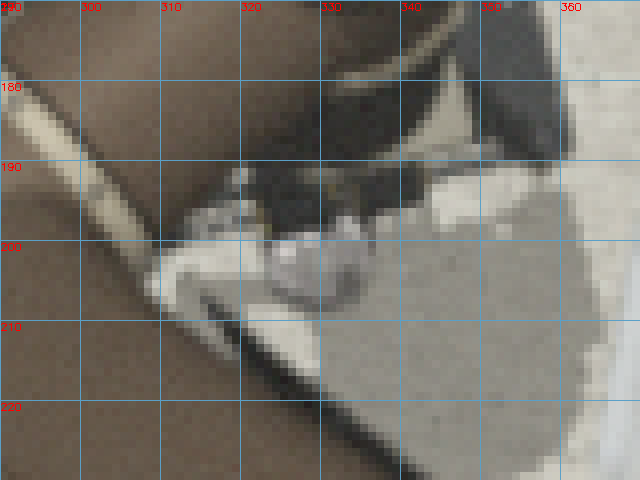

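Run:
```python
from plan import *
for X in([.51,.153,.1165],[.51,.174,.1165],[.51,.195,.1165],[.51,.153,.1825],[.51,.249,.1825],[.51,.19,.1825],[.51,.161,.142],[.51,.161,.112]): print(X,proj(X,'side').round(1),proj(X,'top').round(1))
print("open, tcp z .2288",[proj([.51,y,.2288],'side').round(1) for y in(.11,.131,.155,.179,.2)])
crop("pics/side2.png","pics/s2c.png",260,110,100,75,8)
crop("pics/side1.png","pics/s1c.png",260,110,100,75,8)
```

```text
[0.51, 0.153, 0.1165] [[313.2 200.5]] [[330.3 195.1]]
[0.51, 0.174, 0.1165] [[312.5 205.1]] [[324.4 195.6]]
[0.51, 0.195, 0.1165] [[311.6 209.8]] [[318.5 196.2]]
[0.51, 0.153, 0.1825] [[313.2 182.9]] [[330.5 190.3]]
[0.51, 0.249, 0.1825] [[309.3 204.6]] [[302.5 192.9]]
[0.51, 0.19, 0.1825] [[311.7 191. ]] [[319.7 191.3]]
[0.51, 0.161, 0.142] [[312.9 195.5]] [[328.1 193.5]]
[0.51, 0.161, 0.112] [[312.9 203.4]] [[328.  195.6]]
open, tcp z .2288 [array([[314.8, 161.1]]), array([[314. , 165.4]]), array([[313. , 170.4]]), array([[312.1, 175.6]]), array([[311.2, 180.2]])]
```

View pics/s2c.png

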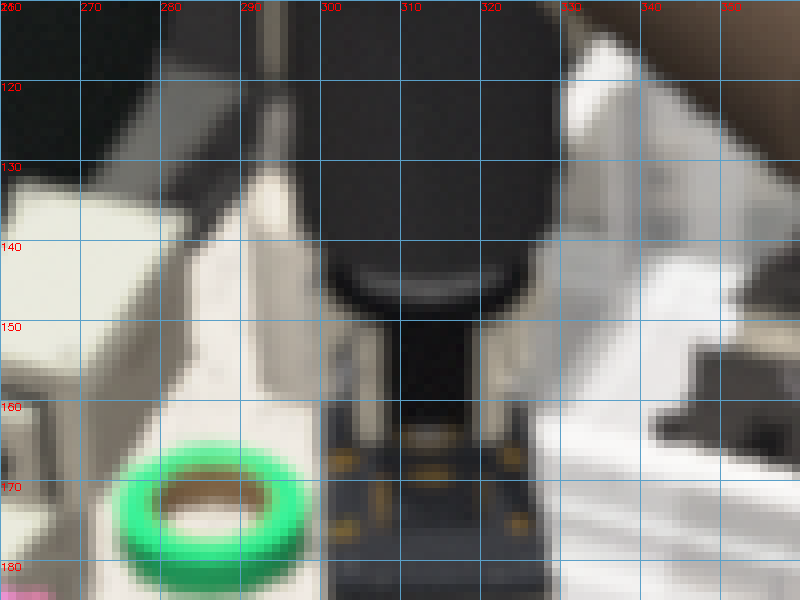

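View pics/s1c.png

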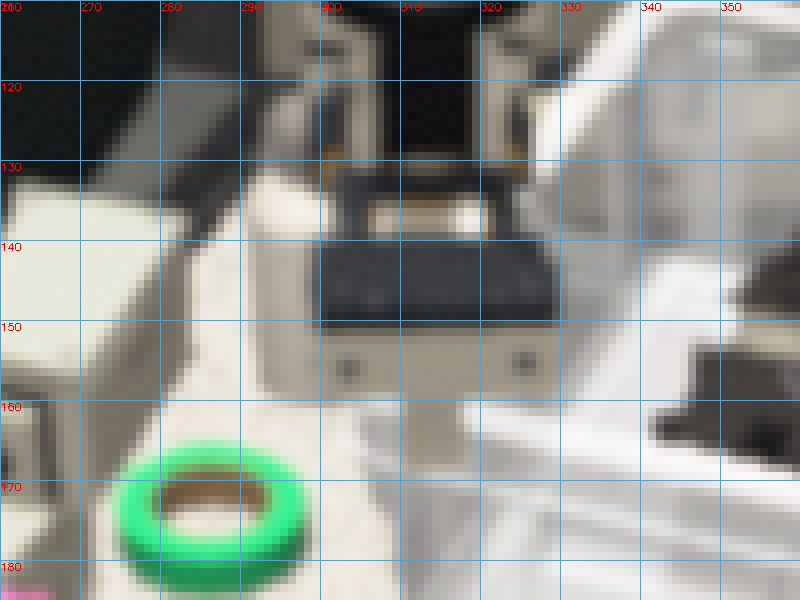

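```bash
python3 -m inch '0 0 -0.01 0 0 0 0; 0 0 -0.02 0 0 0 0; 0 0 -0.02 0 0 0 0; 0 0 -0.01 0 0 0 0; 0 0 0 0 0 0 0'
python3 - <<'E'
from plan import *
go([.5105,.154,.115],188.6)
for n in("side","top"): cv2.imwrite(f"pics/{n}3.png",r.capture(n)[:,:,::-1])
crop("pics/side3.png","pics/s3b.png",280,150,60,60,10)
crop("pics/top3.png","pics/t3b.png",290,170,80,60,8)
p=r.get_state()['tcp_pos'];print(proj(p,'side'),proj(p,'top'))
E
```

```text
time_s: 5.3
tcp_pos: [0.5119, 0.1533, 0.1795]
eef_rot: [179.9, 0.3, -171.4]
contact_force: [0.2, 0.2, 0.3]
gripper_width: 0.0006
t 5.3 tcp [0.5119 0.1533 0.1795] rot [ 179.9     0.26 -171.4 ] w 0.0006 F [0.2 0.2 0.3] M [ 0.04 -0.02  0.04]
rotvec [0.0017 0.0045 0.0001] shift before rot [0.0016 0.0008 0.0645] after rot [0.0013 0.0009 0.0645] world [-0.0014  0.0007 -0.0645]
[[313.05032501 184.44902559]] [[330.5344978 190.5888743]]
```

View pics/s3b.png

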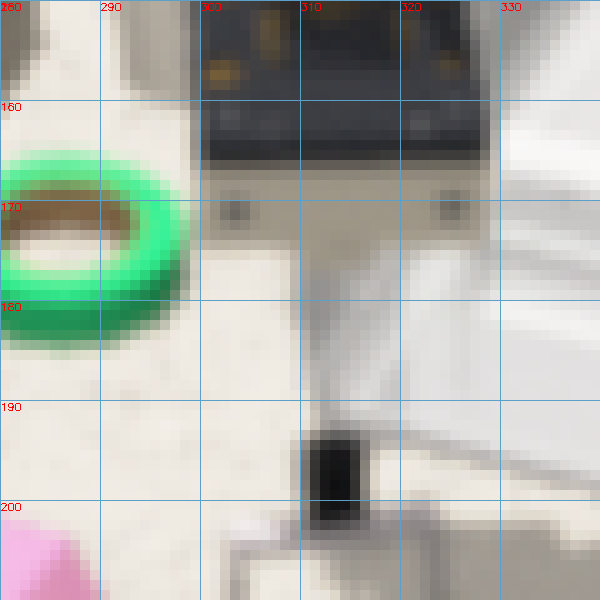

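View pics/t3b.png

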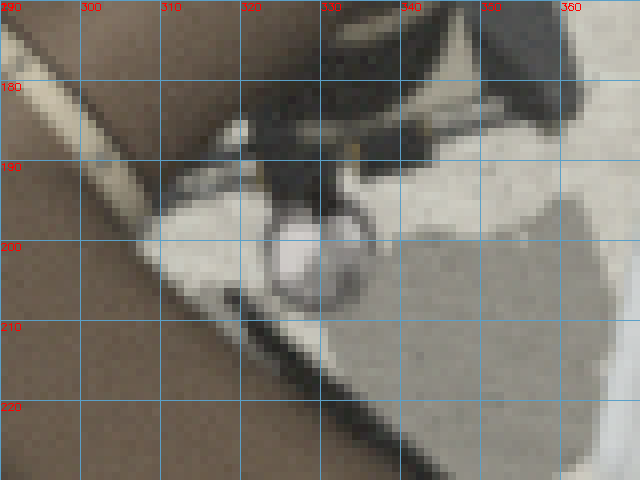

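```bash
python3 -m inch '0.0005 0 0 0 0.004 0 0.55; 0.0005 0 0 0 0 0 0.55; 0 0 0 0 0 0 0.55; 0 0 0 0 0 0 0.55; 0 0 0 0 0 0 0.55; 0 0 0 0 0 0 0.55; 0 0 0.015 0 0 0 0.55; 0 0 0.02 0 0 0 0.55; 0 0 0.02 0 0 0 0.55; 0 0 0.01 0 0 0 0.55; 0 0 0.008 0 0 0 0.55; 0 0 0.005 0 0 0 0.55; 0 0 0 0 0 0 0.55'
python3 - <<'E'
from plan import *
go([.5105,.154,.087],188.6)
for n in("side","top"): cv2.imwrite(f"pics/{n}4.png",r.capture(n)[:,:,::-1])
crop("pics/side4.png","pics/s4b.png",280,160,60,60,10)
crop("pics/top4.png","pics/t4b.png",290,170,80,60,8)
E
```

```text
time_s: 6.48
tcp_pos: [0.509, 0.1522, 0.0979]
eef_rot: [-180.0, -0.3, -171.4]
contact_force: [0.0, -0.2, 0.7]
gripper_width: 0.0481
t 6.48 tcp [0.509  0.1522 0.0979] rot [-179.97   -0.28 -171.42] w 0.0481 F [ 0.  -0.2  0.7] M [0.01 0.01 0.02]
rotvec [-0.0005 -0.0049 -0.0003] shift before rot [-0.0018  0.0015  0.0109] after rot [-0.0018  0.0015  0.0109] world [ 0.0015  0.0018 -0.0109]
```

View pics/s4b.png

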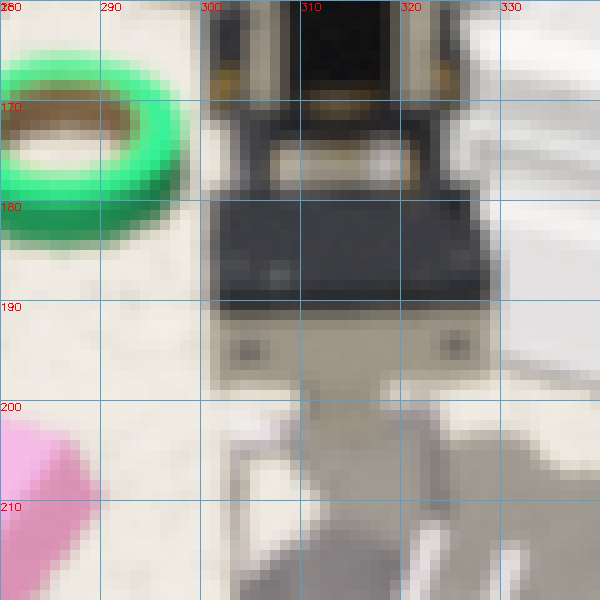

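View pics/t4b.png

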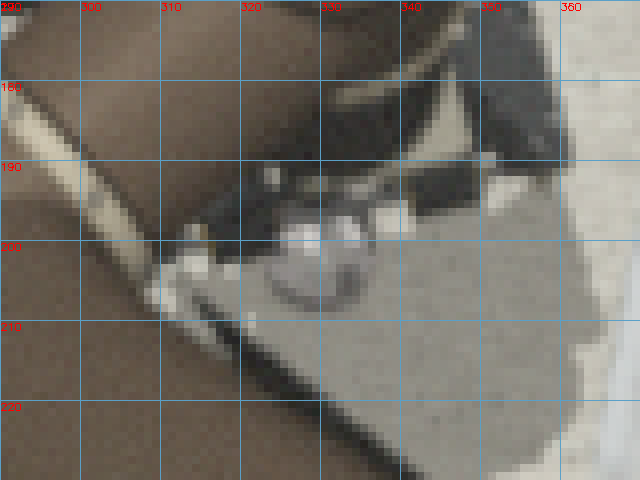

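```bash
python3 -m inch '-0.0008 0.0025 0 0 0.002 0 0.55; -0.0008 0.0025 0 0 0.002 0 0.55; 0 0 0.006 0 0 0 0.55; 0 0 0.004 0 0 0 0.55; 0 0 0 0 0 0 0.55; 0 0 0 0 0 0 0.3; 0 0 0 0 0 0 0.2; 0 0 0 0 0 0 0.1;0 0 0 0 0 0 0;0 0 0 0 0 0 0;0 0 0 0 0 0 0;0 0 0 0 0 0 0;0 0 0 0 0 0 0' 30
python3 - <<'E'
from plan import *
go([.454,.215,.12],161.9)
for n in("side","top"): cv2.imwrite(f"pics/{n}5.png",r.capture(n)[:,:,::-1])
crop("pics/side5.png","pics/s5b.png",280,170,60,60,10)
E
```

```text
time_s: 7.67
tcp_pos: [0.5098, 0.1575, 0.0885]
eef_rot: [180.0, -0.5, -171.4]
contact_force: [-0.3, -0.0, -0.6]
gripper_width: 0.0137
t 7.67 tcp [0.5098 0.1575 0.0885] rot [ 180.     -0.46 -171.42] w 0.0137 F [-0.3 -0.  -0.6] M [-0.06  0.    0.03]
rotvec [-0.0018 -0.0079  0.4657] shift before rot [ 0.0469  0.0652 -0.0312] after rot [ 0.0709  0.0373 -0.0315] world [-0.0558  0.0575  0.0315]
```

View pics/s5b.png

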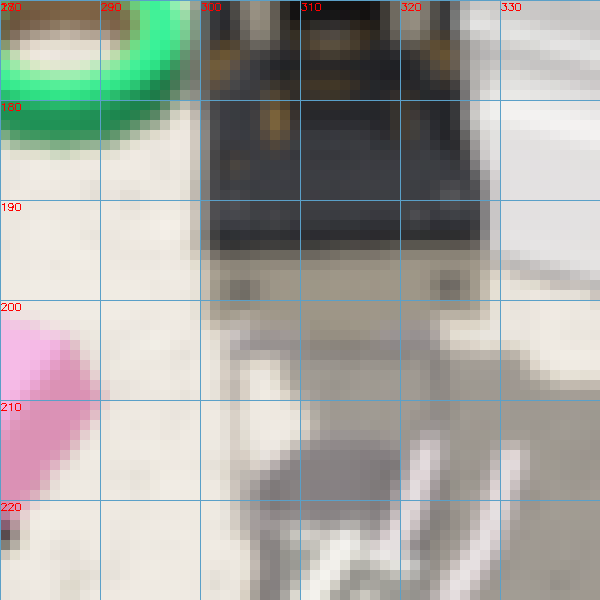

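```bash
python3 -m inch '0 0 -0.003 0 -0.004 0 0; 0 0 -0.008 0 -0.004 0 0; 0 0 -0.012 0 0 0 0; 0 0 -0.014 0 0 0 0; 0 0 -0.012 0 0 0 0; 0 0 -0.006 0 0 0.06 0; 0 0 0 0 0 0.09 0; 0 0 0 0 0 0.09 0; 0 0 0 0 0 0.09 0; 0 0 0 0 0 0.09 0; 0 0 0 0 0 0.045 0; 0.008 0.0038 0 0 0 0 0; 0.014 0.0066 0 0 0 0 0; 0.014 0.0066 0 0 0 0 0; 0.014 0.0066 0 0 0 0 0; 0.014 0.0066 0 0 0 0 0; 0.008 0.0038 0 0 0 0 0; 0 0 0 0 0 0 0; 0 0 0 0 0 0 0' 40
python3 - <<'E'
from plan import *
go([.454,.215,.12],161.9)
for n in("side","top"): cv2.imwrite(f"pics/{n}6.png",r.capture(n)[:,:,::-1])
crop("pics/side6.png","pics/s6b.png",280,170,65,75,8)
crop("pics/top6.png","pics/t6b.png",260,160,80,70,8)
E
```

```text
time_s: 9.35
tcp_pos: [0.4519, 0.2126, 0.1439]
eef_rot: [180.0, 0.0, 162.1]
contact_force: [-0.6, -0.3, -1.4]
gripper_width: 0.0141
t 9.35 tcp [0.4519 0.2126 0.1439] rot [1.7997e+02 3.0000e-02 1.6206e+02] w 0.0141 F [-0.6 -0.3 -1.4] M [-0.03 -0.05 -0.05]
rotvec [0.0006 0.0004 0.0028] shift before rot [-0.0013  0.0029  0.0239] after rot [-0.0013  0.003   0.0239] world [ 0.0021  0.0024 -0.0239]
```

View pics/s6b.png

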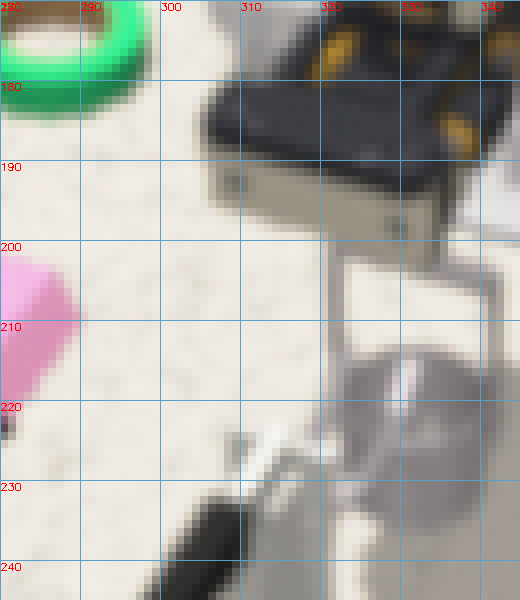

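View pics/t6b.png

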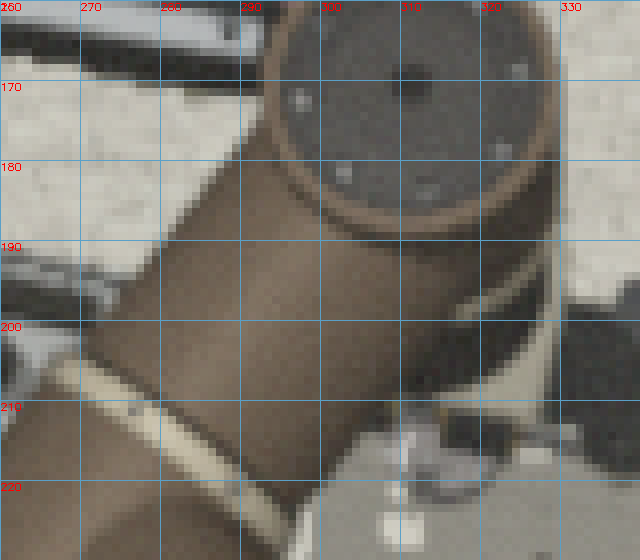

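```bash
cat > cupfit.py <<'E'
from edge import *
def cupE(dz,extra=()):
    E=[("side",(-32,0,55),(-32,0,104)),("side",(32,0,55),(32,0,104)),("side",(-28,0,55),(-28,0,100)),("side",(28,0,55),(28,0,100)),("side",(0,0,104),(26,0,104)),("side",(12,0,112),(28,0,112))]
    E+=[("side",(*ang[i],45),(*ang[i+1],45)) for i in range(16)]
    E=[(n,(a[0],a[1],a[2]+dz),(b[0],b[1],b[2]+dz)) for n,a,b in E]; return E
E
python3 - <<'E'
from cupfit import *
I={n:G(f"pics/{n}6.png") for n in("side","top")}
E=cupE(55.4)
for s in([.4524,.2104,2.825],[.456,.21,2.80],[.45,.205,2.85]):
    c=refine(E,s,I,offs=False,verb=False); print(c.round(4))
car=np.array([.5115,.3909,2.8251])
d=c[:2]-car[:2]; print("carrier frame x,y",-.950*d[0]+.311*d[1],-.311*d[0]-.950*d[1])
S=6;x0,y0=285,185
a=cv2.resize(cv2.imread("pics/side6.png")[y0:y0+70,x0:x0+70],None,fx=S,fy=S,interpolation=cv2.INTER_CUBIC)
def L(q,u,v,col):
    p=((proj(T(q[:3],[u,v]),"side")+.5-[x0,y0])*S).astype(int); cv2.line(a,tuple(map(int,p[0])),tuple(map(int,p[1])),col,1)
for n,u,v in E: L(c,u,v,(0,0,255))
for x in(12,-12):
    for z in(124,): L(car,(x,114,z),(x,140,z),(255,0,255)); L(car,(x,140,z),(x,162,142),(255,0,255))
cv2.imwrite("pics/c6.png",a)
E
```

```text
[ 0.4506  0.2122  2.9779 -0.     -0.      0.      0.    ]
[ 0.4542  0.2122  2.8211  0.     -0.      0.      0.    ]
[ 0.4505  0.2123  2.9827 -0.     -0.      0.      0.    ]
carrier frame x,y 0.0023710713995244853 0.1886626102275
```

View pics/c6.png

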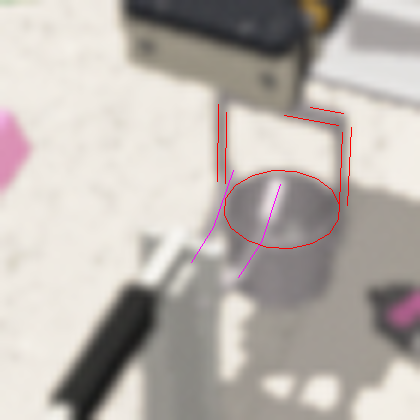

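```bash
python3 -m inch '-0.003 0.002 0 0 0 0 0; 0 0.005 0 0 0 0 0; 0 0.008 0 0 0 0 0; 0 0.008 0 0 0 0 0; 0 0.008 0 0 0 0 0; 0 0.008 0 0 0 0 0; 0 0.008 0 0 0 0 0; 0 0.007 0 0 0 0 0; 0 0.004 0 0 0 0 0; 0 0.002 0 0 0 0 0; 0 0 0 0 0 0 0; 0 0 0 0 0 0 0'
python3 - <<'E'
from plan import *
go([.4717,.2693,.113],161.9)
for n in("side","top"): cv2.imwrite(f"pics/{n}7.png",r.capture(n)[:,:,::-1])
crop("pics/side7.png","pics/s7b.png",285,190,65,75,8)
E
```

```text
time_s: 10.45
tcp_pos: [0.4733, 0.2682, 0.1434]
eef_rot: [-180.0, -0.0, 161.9]
contact_force: [0.2, 0.3, -0.9]
gripper_width: 0.0136
t 10.45 tcp [0.4733 0.2682 0.1434] rot [-1.7998e+02 -1.0000e-02  1.6195e+02] w 0.0136 F [ 0.2  0.3 -0.9] M [-0.05  0.   -0.  ]
rotvec [-0.0003 -0.0001  0.0008] shift before rot [0.0019 0.0006 0.0304] after rot [0.0019 0.0006 0.0304] world [-0.0016  0.0011 -0.0304]
```

View pics/s7b.png

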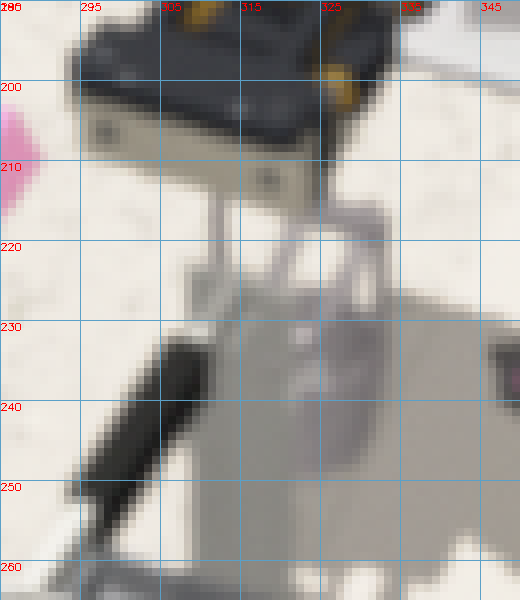

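```bash
python3 -m inch '0.001 0 0.003 0 0 0 0; 0.001 0 0.005 0 0 0 0; 0 0 0.006 0 0 0 0; 0 0 0.006 0 0 0 0; 0 0 0.005 0 0 0 0; 0 0 0.003 0 0 0 0; 0 0 0 0 0 0 0; 0 0 0 0 0 0 0' && python3 -c "from plan import *; go([.4717,.2693,.113],161.9)" && python3 -m inch '0 0 0.001 0 0 0 0; 0 0 0.001 0 0 0 0; 0 0 0 0 0 0 0' && python3 -c "from plan import *; go([.4717,.2693,.113],161.9)"
```

```text
time_s: 11.22
tcp_pos: [0.4716, 0.2688, 0.1152]
eef_rot: [-180.0, -0.0, 161.9]
contact_force: [0.1, 0.7, -0.4]
gripper_width: 0.0135
t 11.22 tcp [0.4716 0.2688 0.1152] rot [-1.7997e+02 -1.0000e-02  1.6194e+02] w 0.0135 F [ 0.1  0.7 -0.4] M [-0.04 -0.03 -0.05]
rotvec [-0.0005 -0.0001  0.0007] shift before rot [0.     0.0005 0.0022] after rot [0.     0.0005 0.0022] world [ 0.0001  0.0005 -0.0022]
time_s: 11.47
tcp_pos: [0.4716, 0.2689, 0.1135]
eef_rot: [180.0, -0.0, 161.9]
contact_force: [-0.6, -0.1, -1.0]
gripper_width: 0.0139
t 11.47 tcp [0.4716 0.2689 0.1135] rot [179.99  -0.   161.93] w 0.0139 F [-0.6 -0.1 -1. ] M [-0.04 -0.01  0.02]
rotvec [ 0.0002 -0.      0.0006] shift before rot [0.     0.0004 0.0005] after rot [0.     0.0004 0.0005] world [ 0.0001  0.0004 -0.0005]
```

```bash
python3 -m inch '0 0 0.001 0 0 0 0; 0 0 0.001 0 0 0 0; 0 0 0 0 0 0 0' && python3 -m inch '0 0 0.001 0 0 0 0;  0 0 0 0 0 0 0' && python3 -m inch '0 0 0.001 0 0 0 0; 0 0 0 0 0 0 0'
python3 - <<'E'
from plan import *
go([.4717,.2693,.113],161.9)
for n in("side",): cv2.imwrite(f"pics/{n}8.png",r.capture(n)[:,:,::-1])
crop("pics/side8.png","pics/s8b.png",285,190,65,75,8)
E
```

```text
time_s: 11.72
tcp_pos: [0.4718, 0.269, 0.1119]
eef_rot: [180.0, 0.0, 162.0]
contact_force: [-2.1, 0.7, 2.5]
gripper_width: 0.0139
time_s: 11.88
tcp_pos: [0.4719, 0.269, 0.1117]
eef_rot: [180.0, 0.1, 162.0]
contact_force: [-3.4, -0.8, 9.9]
gripper_width: 0.0138
time_s: 12.05
tcp_pos: [0.4719, 0.2687, 0.1115]
eef_rot: [180.0, 0.1, 162.0]
contact_force: [-6.8, -2.6, 17.5]
gripper_width: 0.0139
t 12.05 tcp [0.4719 0.2687 0.1115] rot [1.7998e+02 7.0000e-02 1.6199e+02] w 0.0139 F [-6.8 -2.6 17.5] M [-1.09  2.52 -0.03]
rotvec [0.0004 0.0013 0.0015] shift before rot [ 0.0004  0.0005 -0.0015] after rot [ 0.0004  0.0005 -0.0015] world [-0.0002  0.0006  0.0015]
```

View pics/s8b.png

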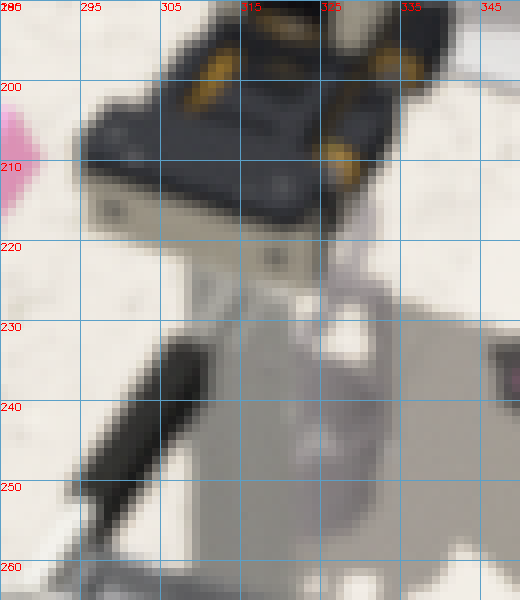

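```bash
python3 -m inch '0 0 -0.001 0 0 0 0; 0 0 -0.0015 0 0 0 0; 0 0 0 0 0 0 0; 0 0 0 0 0 0 0' && python3 -m inch '0 0 0 0 0 0 0.18; 0 0 0 0 0 0 0.2; 0 0 0 0 0 0 0.25; 0 0 0 0 0 0 0.3; 0 0 0 0 0 0 0.3; 0 0 0 0 0 0 0.3'
python3 - <<'E'
from plan import *
go([.4717,.2693,.20],161.9)
for n in("side",): cv2.imwrite(f"pics/{n}9.png",r.capture(n)[:,:,::-1])
crop("pics/side9.png","pics/s9b.png",285,190,65,75,8)
E
```

```text
time_s: 12.43
tcp_pos: [0.4717, 0.269, 0.112]
eef_rot: [180.0, 0.0, 161.9]
contact_force: [-1.4, -0.2, 1.7]
gripper_width: 0.0139
time_s: 12.93
tcp_pos: [0.4716, 0.2689, 0.1119]
eef_rot: [-180.0, -0.0, 161.9]
contact_force: [-0.4, 0.4, -0.1]
gripper_width: 0.0261
t 12.93 tcp [0.4716 0.2689 0.1119] rot [-179.99   -0.    161.94] w 0.0261 F [-0.4  0.4 -0.1] M [-0.04 -0.04 -0.01]
rotvec [-0.0002 -0.0001  0.0007] shift before rot [ 0.      0.0004 -0.0881] after rot [ 0.      0.0005 -0.0881] world [0.0001 0.0004 0.0881]
```

View pics/s9b.png

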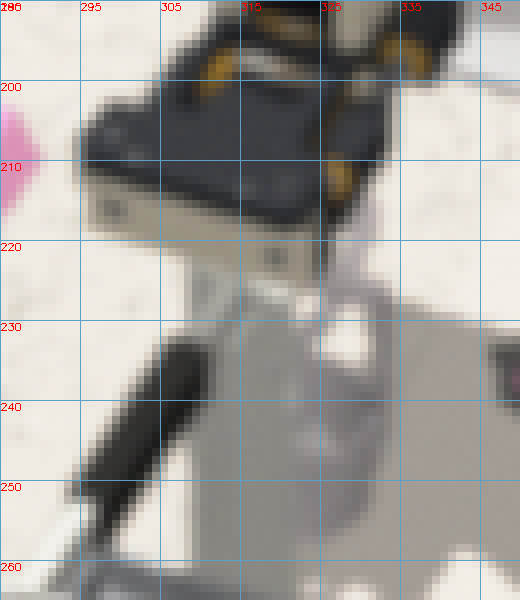

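```bash
python3 -m inch '0 0 -0.003 0 0 0 0.3; 0 0 -0.006 0 0 0 0.3; 0 0 -0.01 0 0 0 0.3; 0 0 -0.015 0 0 0 0.3; 0 0 -0.02 0 0 0 0.3; 0 0 -0.02 0 0 0 0.3; 0 0 -0.02 0 0 0 0.3; 0 0 -0.01 0 0 0 0.3; 0 0 0 0 0 0 0.3'
python3 - <<'E'
from plan import *
go([.5115,.3909,.22],71.9)
for n in("side","top"): cv2.imwrite(f"pics/{n}10.png",r.capture(n)[:,:,::-1])
crop("pics/side10.png","pics/s10b.png",265,180,75,75,8)
from cupfit import *
I={n:G(f"pics/{n}10.png") for n in("side","top")}
q=refine([e for e in CE if e[0]=="side"],[.5115,.3909,2.825],I,offs=False); print(q.round(4))
E
```

```text
time_s: 13.73
tcp_pos: [0.4728, 0.2699, 0.2193]
eef_rot: [179.7, 0.1, 162.0]
contact_force: [-0.6, -0.1, -0.2]
gripper_width: 0.0265
t 13.73 tcp [0.4728 0.2699 0.2193] rot [1.7973e+02 1.5000e-01 1.6196e+02] w 0.0265 F [-0.6 -0.1 -0.2] M [ 0.03 -0.08 -0.07]
rotvec [ 0.0057 -0.0016  1.5718] shift before rot [ 7.000e-04  1.271e-01 -1.000e-04] after rot [ 0.1271 -0.0008 -0.0007] world [0.0387 0.121  0.0007]
side (55, -75, 0) (55, 75, 0) 0.0 143.0
side (55, -75, 0) (25, -75, 0) 0.3 121.0
side (-25, -75, 0) (-55, -75, 0) 0.3 111.0
side (55, 75, 26) (25, 75, 26) -0.7 37.0
side (55, -70, 26) (55, 75, 26) -0.1 85.0
side (-20, -79, 60) (-20, -79, 174) 0.0 60.0
side (20, -79, 40) (20, -79, 174) 0.1 55.0
side (20, -79, 174) (-20, -79, 174) -0.3 62.0
side (20, 79, 60) (20, 79, 120) 0.0 8.0
side (20, 75, 60) (20, 75, 120) 0.4 7.0
side (8, -40, 155) (8, 38, 155) -0.7 110.0
side (-8, -38, 181) (-8, 40, 181) 0.4 149.0
side (-8, -40, 181) (8, -40, 181) 0.2 102.0
[0.5122 0.3902 2.8311 0.     0.     0.     0.    ]
```

View pics/s10b.png

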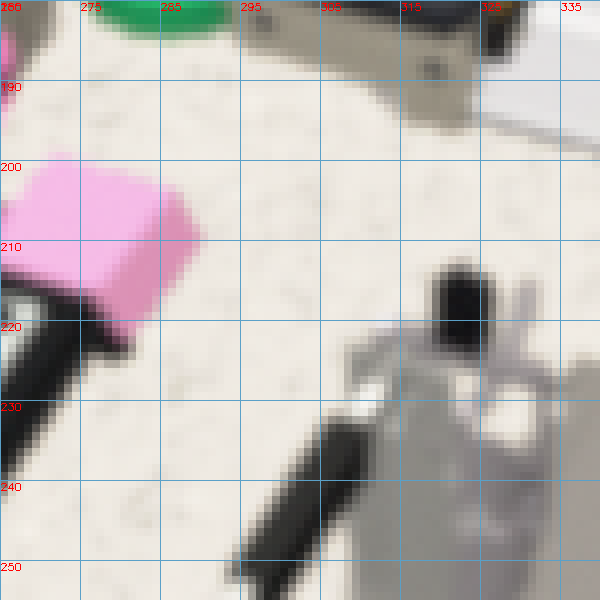

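View pics/top10.png

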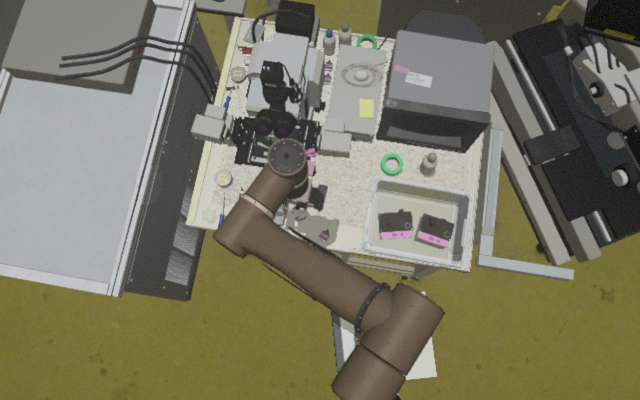

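```bash
python3 -m inch '0 0 0 0 0 -0.06 0.3; 0 0 0 0 0 -0.111 0.3; 0 0 0 0 0 -0.111 0.35; 0 0 0 0 0 -0.111 0.4; 0 0 0 0 0 -0.111 0.45; 0 0 0 0 0 -0.111 0.5; 0 0 0 0 0 -0.111 0.55; 0 0 0 0 0 -0.111 0.55; 0 0 0 0 0 -0.111 0.55; 0 0 0 0 0 -0.111 0.55; 0 0 0 0 0 -0.111 0.55; 0 0 0 0 0 -0.111 0.55; 0 0 0 0 0 -0.111 0.55; 0 0 0 0 0 -0.111 0.55; 0 0 0 0 0 -0.068 0.55; 0 0 0 0 0 0 0.55; 0 0 0 0 0 0 0.55' && python3 -c "from plan import *; go([.5095,.383,.22],-107.95)"
```

```text
time_s: 15.25
tcp_pos: [0.4711, 0.2685, 0.2149]
eef_rot: [179.9, -0.1, -108.2]
contact_force: [0.0, 0.3, 0.1]
gripper_width: 0.0481
t 15.25 tcp [0.4711 0.2685 0.2149] rot [ 1.7995e+02 -9.0000e-02 -1.0819e+02] w 0.0481 F [0.  0.3 0.1] M [ 0.01  0.07 -0.03]
rotvec [ 0.0009 -0.0017 -0.0043] shift before rot [-0.1207 -0.0007 -0.0053] after rot [-0.1207 -0.0012 -0.0051] world [0.0384 0.1145 0.0051]
```

```bash
python3 -m inch '-0.006 0 -0.004 0 0 -0.004 0.55; -0.015 0 0 0 0 0 0.55; -0.02 0 0 0 0 0 0.55; -0.02 0 0 0 0 0 0.55; -0.02 0 0 0 0 0 0.55; -0.02 0 0 0 0 0 0.55; -0.013 -0.001 0 0 0 0 0.55; -0.0065 0 0 0 0 0 0.55; 0 0 0 0 0 0 0.55; 0 0 0 0 0 0 0.55'
python3 - <<'E'
from plan import *
go([.5095,.383,.122],-107.95)
for n in("side","top"): cv2.imwrite(f"pics/{n}11.png",r.capture(n)[:,:,::-1])
crop("pics/side11.png","pics/s11b.png",260,180,90,75,8)
crop("pics/top11.png","pics/t11b.png",220,150,110,80,7)
p=r.get_state()['tcp_pos']; p=p+[0,0,.027]; print(proj(p,'side'),proj(p,'top'))
E
```

```text
time_s: 16.08
tcp_pos: [0.5093, 0.3835, 0.2194]
eef_rot: [180.0, -0.0, -107.8]
contact_force: [0.3, 0.1, -0.2]
gripper_width: 0.0482
t 16.08 tcp [0.5093 0.3835 0.2194] rot [ 1.7998e+02 -5.0000e-02 -1.0783e+02] w 0.0482 F [ 0.3  0.1 -0.2] M [-0.08  0.13 -0.  ]
rotvec [ 0.0004 -0.0008  0.0021] shift before rot [ 0.0003 -0.0004  0.0974] after rot [ 0.0004 -0.0004  0.0974] world [ 0.0002 -0.0005 -0.0974]
[[303.01055048 220.16096129]] [[261.0382252  192.01056747]]
```

View pics/s11b.png

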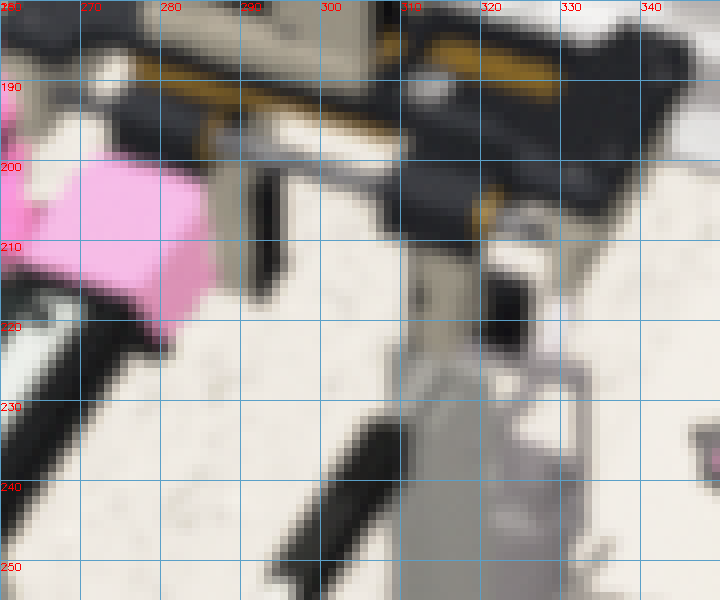

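View pics/t11b.png

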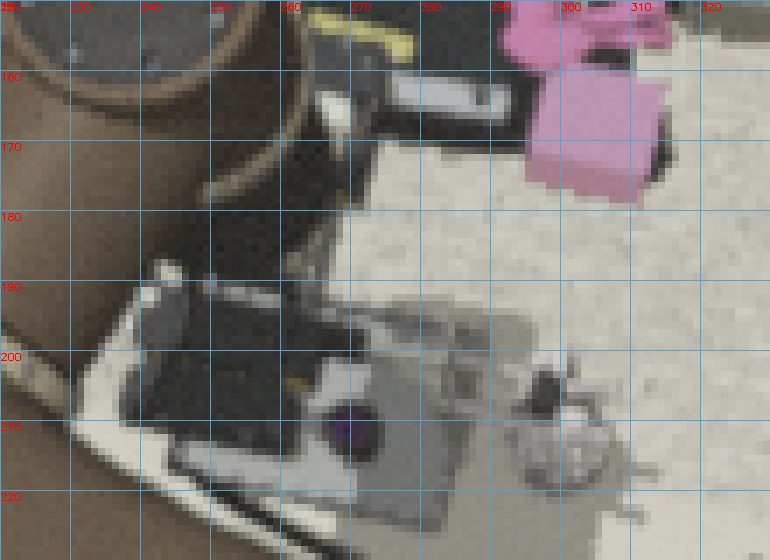

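```bash
python3 -m inch '0 0 0.01 0 0 0.002 0.55; 0 0 0.018 0 0 0 0.55; 0 0 0.02 0 0 0 0.55; 0 0 0.02 0 0 0 0.55; 0 0 0.015 0 0 0 0.55; 0 0 0.009 0 0 0 0.55; 0 0 0.005 0 0 0 0.55; 0 0 0 0 0 0 0.55; 0 0 0 0 0 0 0.55'
python3 - <<'E'
from plan import *
go([.5095,.383,.122],-107.95)
for n in("side",): cv2.imwrite(f"pics/{n}12.png",r.capture(n)[:,:,::-1])
crop("pics/side12.png","pics/s12b.png",260,200,90,75,8)
E
```

```text
time_s: 16.93
tcp_pos: [0.5098, 0.3834, 0.1236]
eef_rot: [-180.0, 0.0, -107.9]
contact_force: [-0.9, 0.0, 0.9]
gripper_width: 0.0482
t 16.93 tcp [0.5098 0.3834 0.1236] rot [-1.7997e+02  3.0000e-02 -1.0794e+02] w 0.0482 F [-0.9  0.   0.9] M [0.04 0.01 0.02]
rotvec [-0.0005  0.0006  0.0002] shift before rot [0.0004 0.0001 0.0016] after rot [0.0004 0.0001 0.0016] world [-0.0003 -0.0004 -0.0016]
```

View pics/s12b.png

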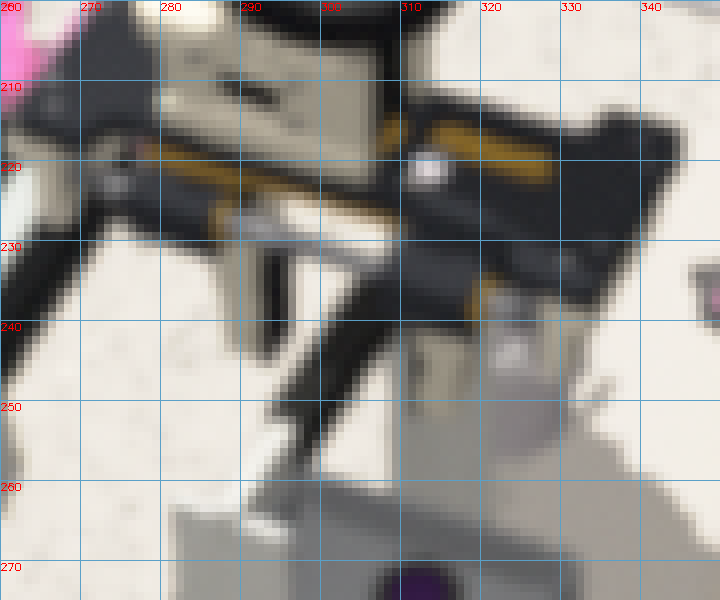

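```bash
python3 -m inch '0 0 0.0015 0 0 0 0.45; 0 0 0 0 0 0 0.4; 0 0 0 0 0 0 0.35; 0 0 0 0 0 0 0.3; 0 0 0 0 0 0 0.27; 0 0 0 0 0 0 0.25; 0 0 0 0 0 0 0.23; 0 0 0 0 0 0 0.21; 0 0 0 0 0 0 0.19; 0 0 0 0 0 0 0.17; 0 0 0 0 0 0 0.12; 0 0 0 0 0 0 0; 0 0 0 0 0 0 0; 0 0 0 0 0 0 0; 0 0 0 0 0 0 0' 40
python3 - <<'E'
from plan import *
go([.5095,.383,.122],-107.95)
for n in("side",): cv2.imwrite(f"pics/{n}13.png",r.capture(n)[:,:,::-1])
crop("pics/side13.png","pics/s13b.png",260,200,90,75,8)
E
```

```text
time_s: 18.23
tcp_pos: [0.5096, 0.3834, 0.1215]
eef_rot: [-180.0, 0.0, -107.9]
contact_force: [2.2, -0.9, -0.1]
gripper_width: 0.016
t 18.23 tcp [0.5096 0.3834 0.1215] rot [-1.7998e+02  1.0000e-02 -1.0793e+02] w 0.016 F [ 2.2 -0.9 -0.1] M [ 0.08 -0.88  0.06]
rotvec [-0.0003  0.0002  0.0004] shift before rot [ 0.0004 -0.     -0.0005] after rot [ 0.0004 -0.     -0.0005] world [-0.0001 -0.0004  0.0005]
```

View pics/s13b.png

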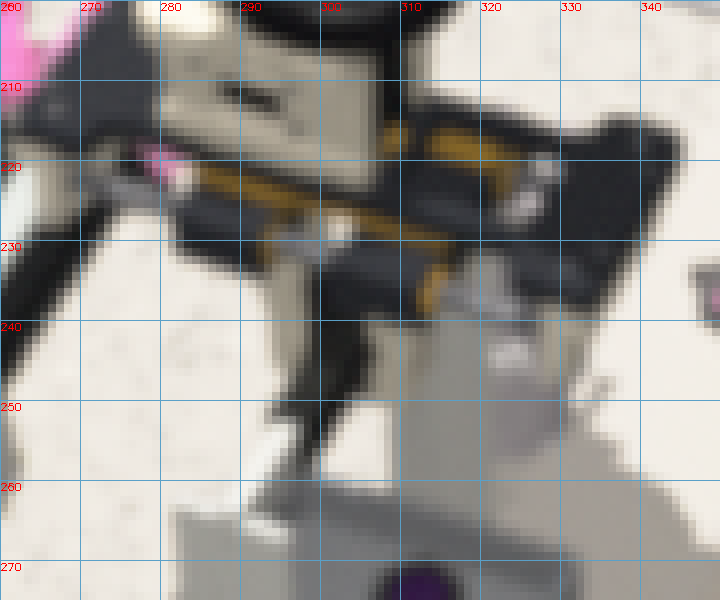

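```bash
python3 -m inch '0 0 -0.001 0 0 0 0; 0 0 -0.002 0 0 0 0; 0 0 -0.003 0 0 0 0; 0 0 -0.003 0 0 0 0; 0 0 -0.002 0 0 0 0; 0 0 -0.001 0 0 0 0; 0 0 0 0 0 0 0; 0 0 0 0 0 0 0; 0 0 0 0 0 0 0'
python3 - <<'E'
from plan import *
go([.5095,.383,.122],-107.95)
for n in("side",): cv2.imwrite(f"pics/{n}14.png",r.capture(n)[:,:,::-1])
crop("pics/side14.png","pics/s14b.png",260,210,90,110,5)
E
```

```text
time_s: 19.03
tcp_pos: [0.5093, 0.3832, 0.1333]
eef_rot: [180.0, -0.0, -107.9]
contact_force: [0.1, -0.3, -7.8]
gripper_width: 0.0156
t 19.03 tcp [0.5093 0.3832 0.1333] rot [ 1.7999e+02 -1.0000e-02 -1.0794e+02] w 0.0156 F [ 0.1 -0.3 -7.8] M [ 0.1  -0.01 -0.03]
rotvec [ 0.0002 -0.0002  0.0002] shift before rot [ 0.0001 -0.0002  0.0113] after rot [ 0.0001 -0.0002  0.0113] world [ 0.0002 -0.0002 -0.0113]
```

View pics/s14b.png

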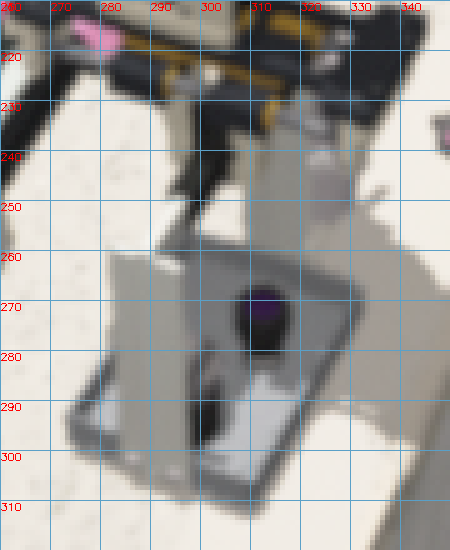

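```bash
python3 -m inch '0 0 -0.001 0 0 0 0; 0 0 -0.003 0 0 0 0; 0 0 -0.005 0 0 0 0; 0 0 -0.007 0 0 0 0; 0 0 -0.008 0 0 0 0; 0 0 -0.008 0 0 0 0; 0 0 -0.008 0 0 0 0; 0 0 -0.008 0 0 0 0; 0 0 -0.008 0 0 0 0; 0 0 -0.008 0 0 0 0; 0 0 -0.008 0 0 0 0; 0 0 -0.007 0 0 0 0; 0 0 -0.005 0 0 0 0; 0 0 -0.003 0 0 0 0; 0 0 -0.001 0 0 0 0; 0 0 0 0 0 0 0; 0 0 0 0 0 0 0; 0 0 0 0 0 0 0; 0 0 0 0 0 0 0; 0 0 0 0 0 0 0'
python3 - <<'E'
from plan import *
go([.5095,.383,.222],-107.95)
for n in("side","top"): cv2.imwrite(f"pics/{n}15.png",r.capture(n)[:,:,::-1])
crop("pics/side15.png","pics/s15b.png",260,180,90,115,5)
crop("pics/top15.png","pics/t15b.png",220,150,110,80,7)
E
```

```text
time_s: 20.75
tcp_pos: [0.5094, 0.3832, 0.2211]
eef_rot: [180.0, -0.0, -107.9]
contact_force: [0.5, -0.6, -7.2]
gripper_width: 0.0157
t 20.75 tcp [0.5094 0.3832 0.2211] rot [ 1.7999e+02 -3.0000e-02 -1.0794e+02] w 0.0157 F [ 0.5 -0.6 -7.2] M [ 0.08  0.06 -0.03]
rotvec [ 0.0003 -0.0005  0.0002] shift before rot [ 0.0001 -0.0002 -0.0009] after rot [ 0.0001 -0.0002 -0.0009] world [ 0.0001 -0.0002  0.0009]
```

View pics/s15b.png

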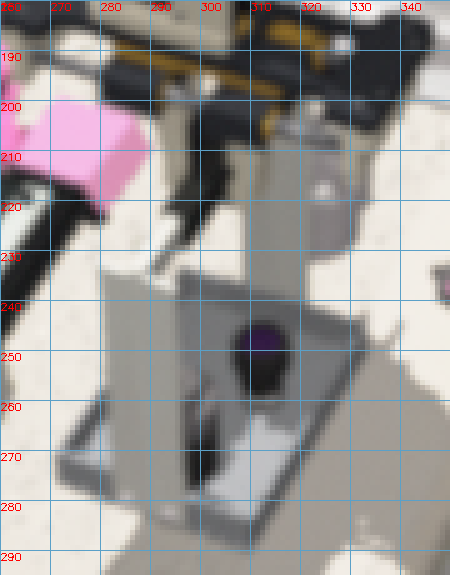

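View pics/t15b.png

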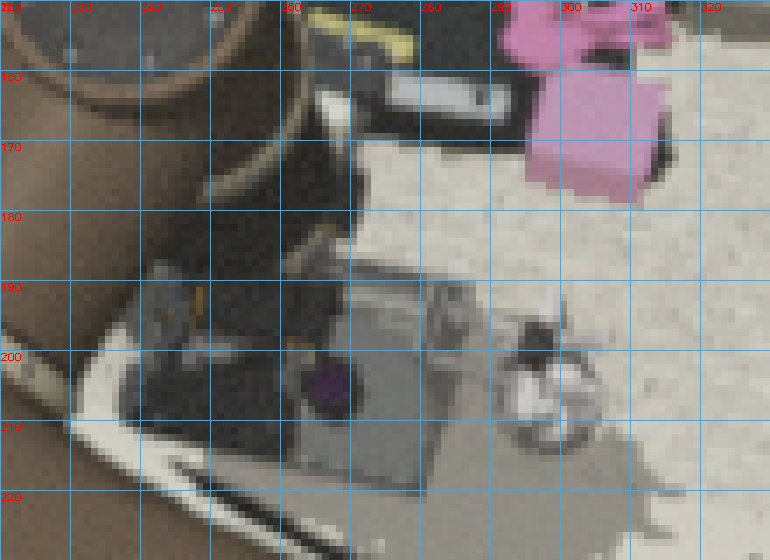

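Run:
```python
from cupfit import *
I={n:G(f"pics/{n}15.png") for n in("side","top")}
dz=99.6
E=[(n,(a[0],a[1],a[2]+dz),(b[0],b[1],b[2]+dz)) for n,a,b in CE if n=="side"]
print(refine(E,[.512,.39,2.829],I,offs=False).round(4))
for n in("side","top"):
    cv2.imwrite(f"pics/{n}16.png",r.capture(n)[:,:,::-1])
    for t in("connector","lens_can","eyepiece","cup"): print(n,t,[(x['xy'],round(x['p'],2)) for x in r.recognise(t,n)[:2]])
s=r.get_state();print(s['time_s'],s['tcp_pos'],s['contact_force'],s['moment'],s['gripper_width'])
d=[np.abs(cv2.imread(f"pics/{n}16.png").astype(int)-cv2.imread(f"pics/{n}15.png")).max() for n in("side","top")];print(d)
```

```text
side (55, -75, 99.6) (55, 75, 99.6) -0.1 66.0
side (55, -75, 99.6) (25, -75, 99.6) 0.2 39.0
side (-25, -75, 99.6) (-55, -75, 99.6) 0.4 110.0
side (55, 75, 125.6) (25, 75, 125.6) -0.2 120.0
side (55, -70, 125.6) (55, 75, 125.6) 0.1 66.0
side (-20, -79, 159.6) (-20, -79, 273.6) 0.1 62.0
side (20, -79, 139.6) (20, -79, 273.6) 0.1 62.0
side (20, -79, 273.6) (-20, -79, 273.6) -0.2 64.0
side (20, 79, 159.6) (20, 79, 219.6) 0.0 15.0
side (20, 75, 159.6) (20, 75, 219.6) 0.3 14.0
side (8, -40, 254.6) (8, 38, 254.6) -0.6 81.0
side (-8, -38, 280.6) (-8, 40, 280.6) 0.1 55.0
side (-8, -40, 280.6) (8, -40, 280.6) 0.2 101.0
[0.5117 0.3902 2.8328 0.     0.     0.     0.    ]
side connector []
side lens_can [([298.6, 265.8], 0.47), ([323.1, 223.5], 0.46)]
side eyepiece [([314.0, 251.6], 0.72), ([303.5, 249.9], 0.58)]
side cup [([328.2, 221.5], 0.72)]
top connector []
top lens_can [([251.8, 201.5], 0.62)]
top eyepiece [([298.4, 205.9], 0.49)]
top cup [([299.2, 205.9], 0.5), ([429.3, 164.8], 0.25)]
21.35 [0.5094104  0.38328919 0.22142947] [-0.06142156 -0.21553633 -7.3651809 ] [ 0.0971064   0.08266026 -0.01200511] 0.01574965754317206
[np.int64(37), np.int64(44)]
```

```bash
python3 -c "
from plant import r
print(r.close_job()); s=r.get_state(); print(s['time_s'],s['tcp_pos'],s['contact_force'])"
```

```text
the job is handed in; nothing more can be done
None
the job is handed in; nothing more can be done
```

The cup hangs on the double hook and has been let go. The arm is holding the carrier by its rubber grip with a 40 N grip, lifted about 100 mm off the bench. I handed the job in at about 21.4 s.

**What went wrong on the way:** The first attempt at the cup closed on nothing. The fingertips showed about 27 mm higher in the pictures than the reported TCP height, so I lowered to match the pictures. The second try held the block at 13.7 mm, against a nominal 14 mm. During hanging, the contact force peaked at about 17 N before I backed off.

**Last checks:**
- **Carrier level:** a fit of a level carrier model in the side camera agreed to within 0.6 px, the same as before the lift.
- **Load and grip:** the load was steady at about 7.4 N with a moment near 0.1 N m, and the grip was 15.7 mm wide.
- **Cup:** it shows on the hook in both views.
- **Can and eyepiece:** the side picture shows the eyepiece upright. The can is half hidden behind the post, but the part that shows looks upright.

**Not confirmed:** neither camera could recognise the connector, before or after. The cup stayed upright all the way and was never knocked, so I take it to be still inside. I made no separate check of the other things on the bench; nothing in the force readings suggests I touched them.

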